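# Take down the pile of sharpening stones and set each in its own holder

### The arm

A 6-joint arm with a two-finger parallel gripper is mounted at the origin on the work surface. World frame = base frame: x ahead of the robot, y to its left, z up, the work surface at z = 0. Lengths are in m, angles in degrees, forces in N, time in s.
With the tool pointing down it reaches from about 0.375 to 0.9 m from the base axis. Payload 3.1 kg.
Tool frame: the origin (TCP) lies midway between the tips of the shut fingers; the grasp point (between the pads) lies 19 mm behind it (bot.hold_point_z is the distance from the TCP to the grasp point, in m); z points along the fingers, y is the line along which they close (so a half turn about z gives the same grasp; the last joint's range is limited). The gripper opens to 87 mm and grips with 3 to 60 N. Pads are 19 mm wide; open, the fingers measure 117 mm over their backs; the gripper's body (75 mm by 190 mm) begins 51 mm behind the grasp point.
Start: joints at [-85.629, 30.224, 82.088, -0, 67.689, -10.227], TCP at [0.158, -0.605, 0.223] pointing down, gripper open.
Joint ranges: [-176.69, 176.69], [-43.24, 126.21], [12.49, 139.97], [-82, 262], [0, 151.66], [-163.58, 163.58]. Speed limits (degrees/s): [159.86, 159.86, 180, 180, 180, 180].

### API

Orientations are given as a 3x3 rotation matrix whose columns are the frame's x, y, z axes.
In Python, from rig import read_state, optics, order, bot gives the robot as it stands.
- The arm moves only by the tool drive_tool, never from a script. Its argument "steps" is a list of rows, each a list of 7 numbers: the finger opening in mm, from 0 to 87, then the shift along the tool's x, y, z normalised to -1 to 1, where 1 is 0.12 m, then the turn, a rotation vector about the tool's x, y, z normalised to -1 to 1, where 1 is 1.5 rad. In form: [[jaw, tx, ty, tz, ax, ay, az], ...]. A call has 1 to 8 rows; each row is the pose to reach, as a shift and turn from the pose commanded when the call began, along the tool's axes at that moment; what a row does not reach only later rows make up. A row lasts 1/10 s, in which the tool goes at most 50 mm and 8.59 degrees, less where a joint would pass 70% of its speed; a pose out of reach is approached as far as the arm can. A call with a number of a shift or a turn outside -1 to 1 is refused whole. A call with a gripper value outside its range is refused whole. The fingers move at their own pace and stop on an object; the grip force is fixed at half the most. Time passes only in rows, so rows that repeat a pose let the fingers close. It gives the time, the measured TCP pose, the force, the opening and the grip force at its end, in the units of the state.
- read_state(): the state, without advancing time (a new reading comes with each control period).
- optics.capture(name): name is "scene" or "side" or "wrist"; returns a dict with "color" (420x560x3 uint8, blue, green, red), "range_z" (420x560 float32, m along the optical axis (not along the pixel's ray), 0 where there is no reading), "fx", "fy", "cx", "cy" (pixels), "rvec" (rotation vector, rad) and "tvec" (3), from world to camera coordinates, as OpenCV has them. Camera axes: x right, y down, z forward; pixel columns grow to the right and rows downward; lengths in m; the calibration is good to about 2 mm. A picture is of the moment at which its call begins.
- order.hand_in(): hands the job in; it is judged then, once.
The state is a dict: "time_s": time; "joint_positions": joint angles; "qvel": joint speeds; "tau": joint torques, N m; "position": TCP position; "tcp_rot": TCP orientation; "force": force on the tool from outside, world axes, zero at the start; "moment": the same for the moment, N m; "opening": opening from 0.0 (shut) to 1.0 (fully open); "grasp_force": force on a finger pad.
Only numpy, scipy, OpenCV 4.12 (cv2) and the standard library are available. Lean on these libraries where they do the work, as an engineer would, in place of code of your own. Each camera call takes 0.05 s, during which the arm holds its last target. There are 200 camera calls.

### The job

The four sharpening stones have been left piled on the bench, largest at the bottom. Take the pile apart from the top down and lay each stone flat and centred, lengthways, in the one holder or case made for its length (each is a little longer inside than its stone). Set the stones down gently, as they chip if dropped, and leave the two knives where they lie.

Things in the scene. Friction and masses are not known exactly. Their poses are not given: they have to be found in the camera images.
- stone_180: largest sharpening stone, a plain two-layer dark grey block 180 long (own x) x 60 wide (own y) x 28 mm high, about 0.65 kg; origin at the centre of its underside, z up. Bottom of the pile, lies on the bench. Goes on holder_180. The four stones lie one on another, each roughly centred on and parallel to the one below (up to about 8 mm and 10 degrees off), the pile 82 mm high
- stone_150: brown stone, 150 (own x) x 50 (own y) x 22 mm high, about 0.36 kg; origin at the centre of its underside. Second from the bottom. Goes on holder_150
- stone_125: grey stone, 125 (own x) x 40 (own y) x 18 mm high, about 0.2 kg; origin at the centre of its underside. Third from the bottom. Goes in case_125
- stone_100: pale small stone, 100 (own x) x 28 (own y) x 14 mm high, about 0.09 kg; origin at the centre of its underside. Top of the pile. Goes in case_100
- holder_180: largest holder: brown wooden base 236 (own x) x 74 mm (own y), fixed to the bench, with a black rubber stop across each end; the stone lies lengthways on the wood between the stops (196 mm apart, 10 mm higher than the wood), the long sides are open. Origin on the bench under its centre; the wood's upper face is 12 mm above the origin
- holder_150: steel holder: dark plate about 200 (own x) x 62 mm (own y), fixed, with a bright up-turned steel end and a black foot at each end; the stone lies lengthways on the plate between the ends (166 mm apart, 8 mm higher than the plate), the long sides are open. Origin on the bench under its centre; the plate's upper face is 8 mm above the origin
- case_125: larger pale wooden case (open lower half of a stone box), fixed, 157 (own x) x 72 mm (own y) outside, recess 141 x 56 mm, rim 8 mm thick and 7 mm higher than the recess floor, with an 81 mm long finger cut-out in the middle of each long side. Origin on the bench under its centre; the recess floor is 6 mm above the origin
- case_100: smaller pale wooden case, fixed, 132 (own x) x 60 mm (own y) outside, recess 116 x 44 mm, rim 8 mm thick and 6 mm higher than the recess floor, with a 66 mm long finger cut-out in the middle of each long side. Origin on the bench under its centre; the recess floor is 5 mm above the origin
- knife_a: loose knife with a red-brown wooden handle, 275 mm long, lying flat, handle 18 mm high; own x points along the blade to its tip, origin on the bench where blade and handle meet (blade 150 mm ahead, handle 125 mm behind). To be left alone
- knife_b: loose knife with a black handle and cream collar, 255 mm long, lying flat, handle 18 mm high; own x points along the blade to its tip, origin on the bench where blade and handle meet (blade 135 mm ahead, handle 120 mm behind). To be left alone
Things that resemble listed ones, but are neither listed nor needed, are in the scene too. Leave any green or purple look-alike of the stone_180 alone.

How it is judged:
By the outcome, as a careful person would: the job done as asked, in the order asked, and still so for the second after the job is handed in, with the robot touching nothing.
It also fails if it takes over 120 s, if anything falls off the work surface, if the arm or the gripper's body presses on something with over 40 N, if the wrist force passes 120 N, or if a joint passes its speed limit or range.

## Working session

There is one attempt and no reset: what is moved stays moved. The work goes in short steps, Python scripts to look and compute and a tool call to move; the robot and the scene stay as the last step left them, time stands still between calls to the robot, and variables do not carry over. Pictures are saved under pics/ and viewed, at most 14 in all, crops included, and the job is handed in when it is done.

Besides the shell and the picture viewer there is one more tool, called after "Call:" as name([rows], argument=value, ...), one row to a line, values as JSON. drive_tool: Moves the arm, as the interface text tells. Scaled input: -1 to 1 covers 0.12 m each way for a shift and 1.5 rad each way for a turn. Its arguments: {"type":"object","properties":{"steps":{"type":"array"}},"required":["steps"]}

```bash
ls; mkdir -p pics; cat > h.py <<'E'
import numpy as np, cv2
from rig import read_state, optics, order, bot
def cap(n):
    d=optics.capture(n); R=cv2.Rodrigues(np.array(d["rvec"],float))[0]; d["R"]=R; d["t"]=np.array(d["tvec"],float).ravel(); return d
def cloud(d):
    z=d["range_z"]; v,u=np.indices(z.shape)
    P=np.stack([(u-d["cx"])/d["fx"]*z,(v-d["cy"])/d["fy"]*z,z],-1)
    W=(P-d["t"])@d["R"]; W[z==0]=np.nan; return W
E
python3 - <<'E'
from h import *
import pickle
for n in("scene","side"):
    d=cap(n); pickle.dump(d,open(n+".pkl","wb")); cv2.imwrite(f"pics/{n}0.png",d["color"])
    print(n,d["fx"],-d["R"].T@d["t"],d["R"][2])
E
```

```text
pics
scene 413.368343245164 [1.21869754 0.30696927 0.93095189] [-0.62036284 -0.25631729 -0.74124989]
side 427.94643118394123 [0.39654192 0.84663025 0.64178659] [ 0.12924349 -0.83444194 -0.5357264 ]
```

View pics/scene0.png

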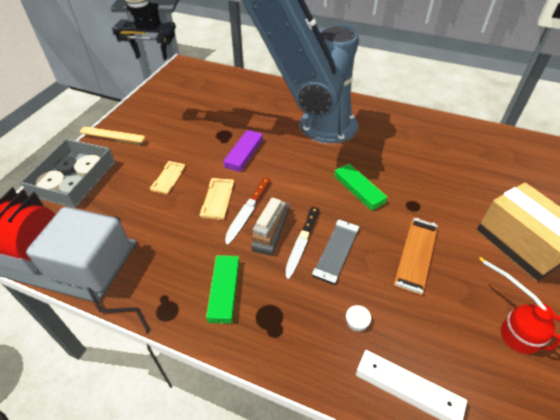

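View pics/side0.png

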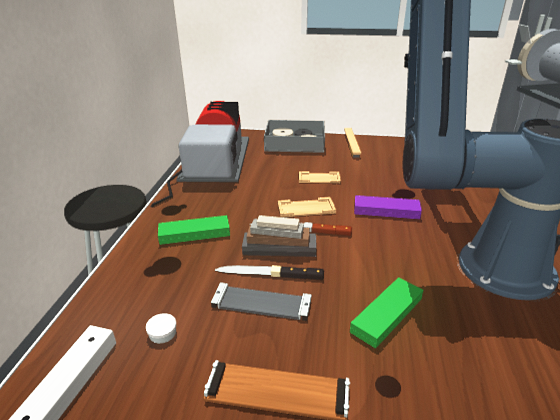

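The scene view shows the pile at (269,225), with knife_a at (248,210) and knife_b at (302,242). The targets are case_100 (167,177), case_125 (217,198), holder_150 (337,250) and holder_180 (418,255). The look-alikes are green at (223,288) and (360,187), and purple at (243,150). The side view agrees: the pile is at (280,237). The stones to grasp are only in the grey/brown pile at (269,225), so I'll crop it and the targets closely.

```bash
python3 - <<'E'
from h import *
import pickle
s=pickle.load(open("scene.pkl","rb")); q=pickle.load(open("side.pkl","rb"))
a=cv2.resize(s["color"][150:300,140:300],None,fx=4,fy=4,interpolation=cv2.INTER_CUBIC)
cv2.imwrite("pics/c1.png",a)
for d,px in((s,[(269,212),(223,288),(217,198),(167,177),(337,250),(418,255),(300,280),(190,240)]),(q,[(278,222),(262,302),(278,388),(306,208),(320,178),(195,229)])):
    W=cloud(d)
    for u,v in px: print((u,v),np.nanmedian(W[v-1:v+2,u-1:u+2].reshape(-1,3),0).round(4))
    print(np.nanstd(W[295:300,290:295,2]))
E
```

```text
(269, 212) [ 0.5426 -0.0031  0.0811]
(223, 288) [ 0.7736 -0.0295  0.0256]
(217, 198) [ 0.4906 -0.1997  0.0065]
(167, 177) [ 0.4688 -0.3945  0.0044]
(337, 250) [0.5406 0.1979 0.0067]
(418, 255) [0.4781 0.4055 0.0124]
(300, 280) [ 6.640e-01  1.348e-01 -2.000e-04]
(190, 240) [ 0.658  -0.1987 -0.0012]
0.0019146490136417059
(278, 222) [0.5362 0.0035 0.0797]
(262, 302) [0.5399 0.2003 0.0069]
(278, 388) [0.474  0.402  0.0118]
(306, 208) [ 0.4871 -0.1942  0.0041]
(320, 178) [ 0.4616 -0.3864  0.003 ]
(195, 229) [ 0.7545 -0.0149  0.0269]
0.0022302386438443045
```

View pics/c1.png

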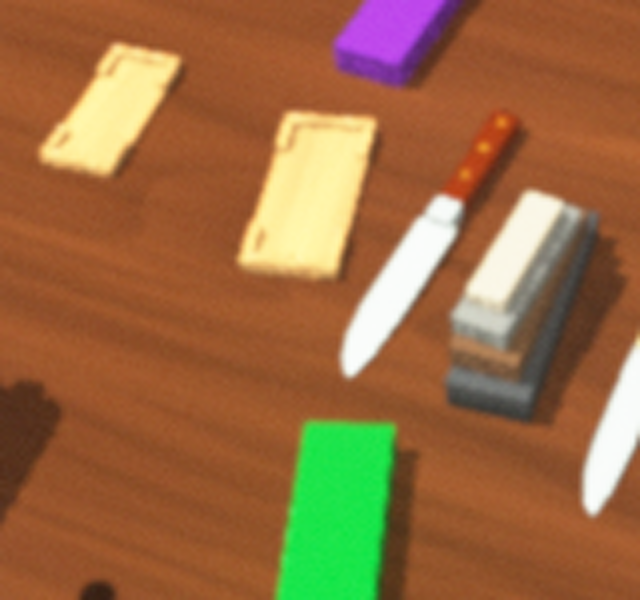

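```bash
python3 - <<'E'
from h import *
s=read_state(); print(s["time_s"],np.round(s["position"],4)); print(np.round(s["tcp_rot"],4)); print(s["force"],s["opening"])
d=cap("wrist"); T=np.array(s["tcp_rot"]); c=-d["R"].T@d["t"]
print("cam in tool",T.T@(c-s["position"]),"\n",(T.T@d["R"].T).round(3),d["fx"]); print(bot.hold_point_z,[x for x in dir(bot) if x[0]!='_'])
E
```

```text
0.1 [ 0.1575 -0.6041  0.2217]
[[ 9.677e-01  2.520e-01 -1.000e-04]
 [ 2.520e-01 -9.677e-01  2.000e-03]
 [ 4.000e-04 -1.900e-03 -1.000e+00]]
[0.06465056 0.69640977 0.17766984] 1.0029293179972334
cam in tool [ 0.07043166  0.00077348 -0.16209822] 
 [[ 0.    -0.965 -0.262]
 [ 1.     0.     0.   ]
 [-0.    -0.262  0.965]] 376.65573181022535
0.0187 ['PlanningError', 'hold_point_z']
```

Call:
drive_tool([
  [87, 0.9, -0.71, -0.33, 0, 0, 0.17],
  [87, 0.9, -0.71, -0.33, 0, 0, 0.17],
  [87, 0.9, -0.71, -0.33, 0, 0, 0.17],
  [87, 0.9, -0.71, -0.33, 0, 0, 0.17],
])

```text
time_s: 0.55
position: [0.2433, -0.4909, 0.2635]
tcp_rot: [[1.0, 0.004, 0.001], [0.004, -1.0, 0.002], [0.001, -0.002, -1.0]]
force: [-0.5, -0.1, 0.4]
opening: 1.002
grasp_force: 0.0
```

Call:
drive_tool([
  [87, 0.69, -0.92, -0.33, 0, 0, 0],
  [87, 0.69, -0.92, -0.33, 0, 0, 0],
  [87, 0.69, -0.92, -0.33, 0, 0, 0],
  [87, 0.69, -0.92, -0.33, 0, 0, 0],
])

```text
time_s: 0.95
position: [0.3257, -0.3817, 0.3031]
tcp_rot: [[1.0, 0.005, 0.002], [0.005, -1.0, -0.0], [0.002, 0.0, -1.0]]
force: [-1.1, 0.3, -0.0]
opening: 0.999
grasp_force: 0.0
```

Call:
drive_tool([
  [87, 0.69, -0.92, -0.33, 0, 0, 0],
  [87, 0.69, -0.92, -0.33, 0, 0, 0],
  [87, 0.69, -0.92, -0.33, 0, 0, 0],
  [87, 0.69, -0.92, -0.33, 0, 0, 0],
  [87, 0.69, -0.92, -0.33, 0, 0, 0],
])

```text
time_s: 1.45
position: [0.4063, -0.275, 0.3411]
tcp_rot: [[1.0, 0.001, -0.001], [0.001, -1.0, -0.001], [-0.001, 0.001, -1.0]]
force: [0.6, -0.4, -0.5]
opening: 0.995
grasp_force: 0.0
```

```bash
cat >> h.py <<'E'
import pickle
def look(n):
    d=cap("wrist"); d["st"]=read_state(); pickle.dump(d,open(n+".pkl","wb")); return d
def rect(d,x0,x1,y0,y1,z,s):
    "warp picture to the world plane z; s px per m; col ~ y decreasing, row ~ x decreasing (robot at bottom)"
    W=np.array([[x1,y1,z],[x1,y0,z],[x0,y0,z],[x0,y1,z]],float)
    p=cv2.projectPoints(W,np.array(d["rvec"],float),d["t"],np.array([[d["fx"],0,d["cx"]],[0,d["fy"],d["cy"]],[0,0,1]]),None)[0].reshape(-1,2).astype(np.float32)
    w,h=int((y1-y0)*s),int((x1-x0)*s)
    M=cv2.getPerspectiveTransform(p,np.float32([[0,0],[w,0],[w,h],[0,h]]))
    return cv2.warpPerspective(d["color"],M,(w,h),flags=cv2.INTER_CUBIC)
E
python3 - <<'E'
from h import *
d=look("wA"); cv2.imwrite("pics/wA.png",d["color"]); print(d["st"]["position"])
E
```

```text
[ 0.40570416 -0.27541685  0.34074554]
```

View pics/wA.png

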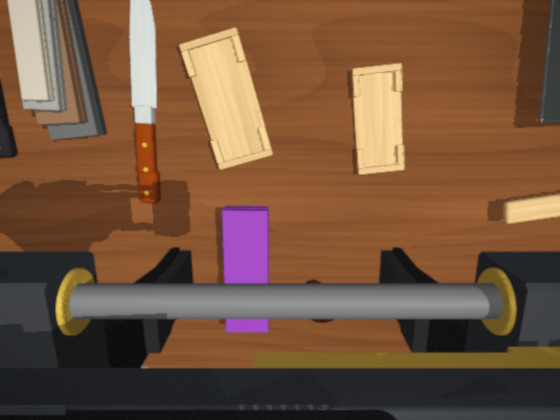

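Call:
drive_tool([
  [87, 0.6, -1, 0, 0, 0, 0],
  [87, 0.6, -1, 0, 0, 0, 0],
  [87, 0.6, -1, 0, 0, 0, 0],
  [87, 0.6, -1, 0, 0, 0, 0],
])

```text
time_s: 1.9
position: [0.4791, -0.1527, 0.3404]
tcp_rot: [[1.0, 0.003, -0.001], [0.003, -1.0, 0.002], [-0.001, -0.002, -1.0]]
force: [-0.1, 0.1, -0.1]
opening: 0.995
grasp_force: 0.0
```

Call:
drive_tool([
  [87, 0, -1, 0, 0, 0, 0],
  [87, 0, -1, 0, 0, 0, 0],
  [87, 0, -1, 0, 0, 0, 0],
  [87, 0, -1, 0, 0, 0, 0],
  [87, 0, -1, 0, 0, 0, 0],
])

```text
time_s: 2.4
position: [0.4782, -0.0364, 0.3409]
tcp_rot: [[1.0, -0.002, -0.001], [-0.002, -1.0, -0.001], [-0.001, 0.001, -1.0]]
force: [-0.5, 0.7, 0.2]
opening: 1.002
grasp_force: 0.0
```

This shows case_125 at (225,98), case_100 at (378,118), knife_a at (145,100) and the purple look-alike at (246,268). The pile is partly visible at top left. Next I'll view the pile from above.

```bash
python3 - <<'E'
from h import *
d=look("wB"); print(d["st"]["position"])
cv2.imwrite("pics/wB.png",cv2.resize(d["color"][0:250,100:460],None,fx=2.2,fy=2.2,interpolation=cv2.INTER_CUBIC))
E
```

```text
[ 0.47838699 -0.03663588  0.34099529]
```

View pics/wB.png

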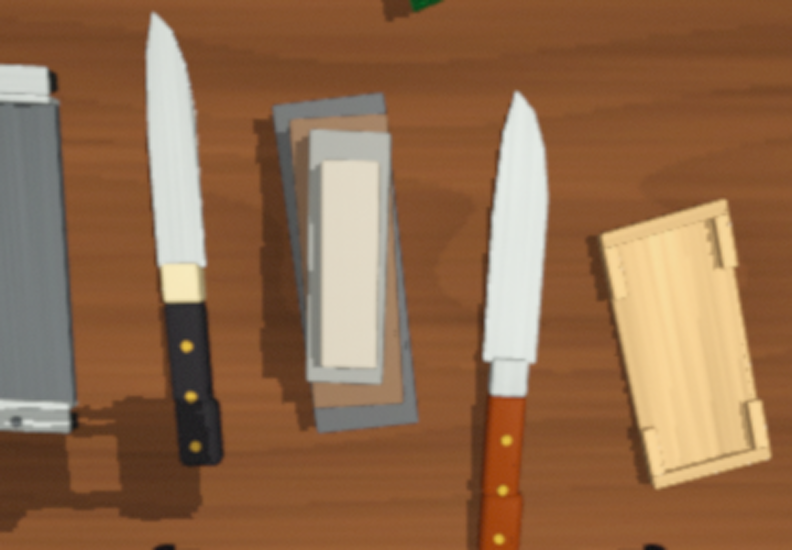

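Call:
drive_tool([
  [87, 0, -1, 0, 0, 0, 0],
  [87, 0, -1, 0, 0, 0, 0],
  [87, 0, -1, 0, 0, 0, 0],
  [87, 0, -1, 0, 0, 0, 0],
])

```text
time_s: 2.85
position: [0.4787, 0.0858, 0.3411]
tcp_rot: [[1.0, 0.001, -0.0], [0.001, -1.0, -0.0], [-0.0, 0.0, -1.0]]
force: [-0.1, -0.4, 0.7]
opening: 0.998
grasp_force: 0.0
```

Call:
drive_tool([
  [87, 0, -1, 0, 0, 0, 0],
  [87, 0, -1, 0, 0, 0, 0],
  [87, 0, -1, 0, 0, 0, 0],
  [87, 0, -1, 0, 0, 0, 0],
  [87, 0, -1, 0, 0, 0, 0],
])

```text
time_s: 3.35
position: [0.4791, 0.2036, 0.341]
tcp_rot: [[1.0, -0.002, -0.0], [-0.002, -1.0, -0.002], [-0.0, 0.002, -1.0]]
force: [0.5, 0.2, 0.0]
opening: 0.999
grasp_force: 0.0
```

The picture shows the pile with nested tops, in crop px: 100 at (320–378,161–367), 125 at (309–390,130–383), and 150 and 180 below, rotated. knife_b is to the left at (180,240), knife_a to the right at (510,320), and case_125 at (688,345).

```bash
python3 - <<'E'
from h import *
d=look("wC"); print(d["st"]["position"])
cv2.imwrite("pics/wC.png",cv2.resize(d["color"][0:300],None,fx=1.42,fy=1.42,interpolation=cv2.INTER_CUBIC))
E
cat >> h.py <<'E'
def px2w(d,uv,z):
    uv=np.atleast_2d(np.array(uv,float)); r=np.c_[(uv[:,0]-d["cx"])/d["fx"],(uv[:,1]-d["cy"])/d["fy"],np.ones(len(uv))]@d["R"]
    c=-d["R"].T@d["t"]; return c+r*((z-c[2])/r[:,2])[:,None]
def box(P):
    "corners: far-left, far-right, near-right, near-left (image up=+x). centre, yaw of long axis, length, width"
    P=np.array(P)[:,:2]; c=P.mean(0); f=(P[0]+P[1]-P[2]-P[3])/2; w=(P[0]+P[3]-P[1]-P[2])/2
    return c.round(4),round(np.degrees(np.arctan2(f[1],f[0])),1),round(np.degrees(np.arctan2(-w[0],w[1])),1),np.hypot(*f).round(4),np.hypot(*w).round(4)
E
python3 - <<'E'
from h import *
d=pickle.load(open("wB.pkl","rb"));o=np.array([100,0])
B={"180":(.028,[(273,107),(383,94),(417,422),(318,432)]),"150":(.050,[(290,122),(386,113),(404,402),(314,408)]),
"125":(.068,[(309,130),(390,134),(382,383),(307,381)]),"100":(.082,[(320,162),(378,160),(377,367),(320,366)]),
"c125":(.013,[(601,235),(727,200),(770,457),(656,488)])}
W=cloud(d)
for k,(z,p) in B.items(): print(k,box(px2w(d,np.array(p)/2.2+o,z)))
for n,(u,v) in {"100":(349,265),"125":(349,147),"150":(360,393),"180":(365,415),"c125":(685,345),"ka":(504,460),"kb":(190,420)}.items():
    u,v=int(u/2.2+100),int(v/2.2); print(n,np.nanmedian(W[v-1:v+2,u-1:u+2].reshape(-1,3),0).round(4))
# knives
print(px2w(d,np.array([(517,92),(510,360),(484,360),(547,200),(500,550),(155,13),(182,285),(205,265),(220,462),(182,462)])/2.2+o,.01).round(4))
d=pickle.load(open("wA.pkl","rb"))
print("c125",box(px2w(d,[(179,44),(237,29),(271,153),(221,168)],.013)),"c100",box(px2w(d,[(353,68),(401,64),(404,169),(359,174)],.011)))
W=cloud(d)
for u,v in((228,105),(378,118)):print(np.nanmedian(W[v-2:v+3,u-2:u+3].reshape(-1,3),0).round(4))
E
```

```text
[0.47904508 0.20339053 0.34107566]
180 (array([ 0.5331, -0.0048]), np.float64(5.9), np.float64(6.0), np.float64(0.178), np.float64(0.0586))
150 (array([ 0.5361, -0.0065]), np.float64(3.1), np.float64(4.3), np.float64(0.1486), np.float64(0.0496))
125 (array([ 0.5395, -0.0067]), np.float64(-2.4), np.float64(-2.2), np.float64(0.1236), np.float64(0.0397))
100 (array([ 0.5373, -0.0085]), np.float64(-1.3), np.float64(0.3), np.float64(0.0986), np.float64(0.0284))
c125 (array([ 0.4873, -0.2039]), np.float64(15.7), np.float64(15.6), np.float64(0.1558), np.float64(0.0717))
100 [ 0.5387 -0.008   0.082 ]
125 [ 0.5952 -0.0081  0.0678]
150 [ 0.4695 -0.0105  0.0496]
180 [ 0.4527 -0.0115  0.0279]
c125 [ 0.4905 -0.2031  0.0059]
ka [ 0.422  -0.0957  0.0173]
kb [0.4479 0.093  0.0171]
[[ 0.6286 -0.0979  0.01  ]
 [ 0.4813 -0.0986  0.01  ]
 [ 0.4813 -0.0831  0.01  ]
 [ 0.5721 -0.1168  0.01  ]
 [ 0.3608 -0.0959  0.01  ]
 [ 0.6679  0.0975  0.01  ]
 [ 0.5253  0.0935  0.01  ]
 [ 0.5365  0.0794  0.01  ]
 [ 0.4188  0.0779  0.01  ]
 [ 0.4188  0.1013  0.01  ]]
c125 (array([ 0.4879, -0.2041]), np.float64(15.7), np.float64(14.9), np.float64(0.1538), np.float64(0.0702)) c100 (array([ 0.4644, -0.3955]), np.float64(6.3), np.float64(5.5), np.float64(0.1309), np.float64(0.0589))
[ 0.4833 -0.2035  0.006 ]
[ 0.4676 -0.3951  0.0052]
```

View pics/wC.png

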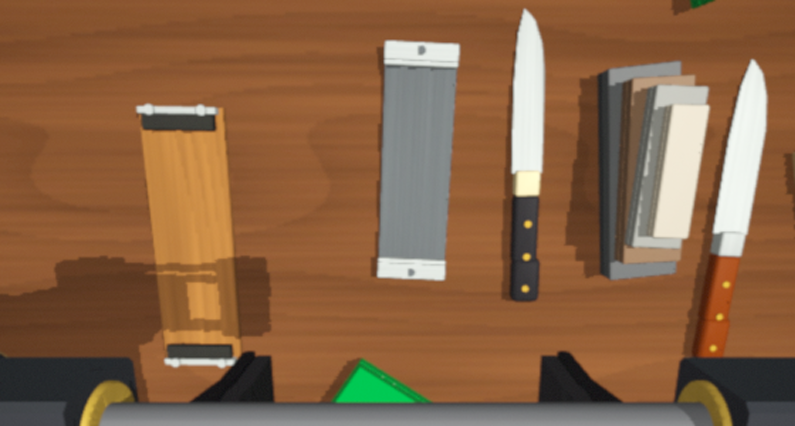

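The picture shows holder_180 at crop (190,235), holder_150 at (417,160), knife_b at (525,160), the pile at (655,170) and knife_a at (735,210).

```bash
python3 - <<'E'
from h import *
d=pickle.load(open("wC.pkl","rb"))
B={"100":(.082,[(671,105),(709,106),(691,239),(654,236)]),"180":(.028,[(605,74),(681,62),(0,0),(0,0)]),
"h150 ends top":(.016,[(384,42),(460,44),(445,280),(377,277)]),"h150 plate":(.008,[(384,64),(457,66),(445,262),(379,259)]),
"h180 base":(.012,[(139,108),(223,108),(240,362),(166,364)]),"h180stops in":(.012,[(145,129),(215,129),(233,346),(168,346)])}
W=cloud(d)
for k,(z,p) in B.items(): print(k,box(px2w(d,np.array(p)/1.42,z)))
for n,(u,v) in {"h150":(417,160),"h150end":(400,47),"h180":(190,235),"h180stop":(180,121),"100":(680,170)}.items():
    u,v=int(u/1.42),int(v/1.42); print(n,np.nanmedian(W[v-1:v+2,u-1:u+2].reshape(-1,3),0).round(4))
E
```

```text
100 (array([ 0.537 , -0.0093]), np.float64(-0.2), np.float64(-3.1), np.float64(0.0984), np.float64(0.029))
180 (array([0.6454, 0.2655]), np.float64(-95.6), np.float64(8.4), np.float64(0.5211), np.float64(0.0311))
h150 ends top (array([0.5407, 0.1924]), np.float64(-2.5), np.float64(-2.1), np.float64(0.2014), np.float64(0.0635))
h150 plate (array([0.5406, 0.1923]), np.float64(-2.4), np.float64(-2.1), np.float64(0.17), np.float64(0.0623))
h180 base (array([0.4728, 0.3984]), np.float64(-1.2), np.float64(0.7), np.float64(0.236), np.float64(0.0727))
h180stops in (array([0.473 , 0.4001]), np.float64(-0.7), np.float64(-0.1), np.float64(0.201), np.float64(0.0621))
h150 [0.5478 0.1924 0.008 ]
h150end [0.6385 0.2071 0.0155]
h180 [0.4812 0.4014 0.0114]
h180stop [0.5797 0.395  0.0218]
100 [ 0.5404 -0.0071  0.0828]
```

Call:
drive_tool([
  [60, 0.25, 0.9, 0.8, 0, 0, 0],
  [60, 0.25, 0.9, 0.8, 0, 0, 0],
  [60, 0.25, 0.9, 0.8, 0, 0, 0],
  [60, 0.25, 0.9, 0.8, 0, 0, 0],
])

```text
time_s: 3.8
position: [0.5069, 0.0917, 0.2415]
tcp_rot: [[1.0, -0.008, -0.008], [-0.008, -1.0, -0.002], [-0.008, 0.002, -1.0]]
force: [-0.9, -0.1, 0.7]
opening: 0.736
grasp_force: 0.0
```

Call:
drive_tool([
  [60, 0.25, 0.87, 0.4, 0, 0, 0],
  [60, 0.25, 0.87, 0.4, 0, 0, 0],
  [60, 0.25, 0.87, 0.4, 0, 0, 0],
  [60, 0.25, 0.87, 0.4, 0, 0, 0],
  [60, 0.25, 0.87, 0.4, 0, 0, 0],
])

```text
time_s: 4.3
position: [0.5381, -0.0071, 0.1978]
tcp_rot: [[1.0, -0.002, -0.0], [-0.002, -1.0, 0.001], [-0.0, -0.001, -1.0]]
force: [-0.7, 0.5, 0.1]
opening: 0.687
grasp_force: 0.0
```

```bash
python3 - <<'E'
from h import *
d=look("wD"); print(d["st"]["position"])
cv2.imwrite("pics/wD.png",cv2.resize(d["color"][0:330,120:440],None,fx=1.8,fy=1.8,interpolation=cv2.INTER_CUBIC))
E
```

```text
[ 0.53809224 -0.00635176  0.19809501]
```

View pics/wD.png

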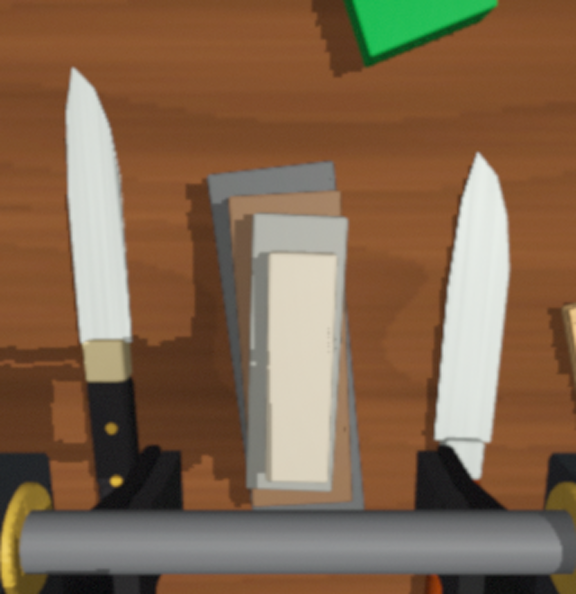

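The close crop confirms it: the pale stone_100 top spans (268–336,252–483), lying on the grey 125. The green block at the top is a look-alike and won't be touched.

```bash
python3 - <<'E'
from h import *
d=pickle.load(open("wD.pkl","rb"));o=np.array([120,0])
for k,z,p in(("100",.082,[(270,252),(336,253),(327,483),(268,481)]),("125",.068,[(254,214),(348,217),(330,491),(247,487)])): print(k,box(px2w(d,np.array(p)/1.8+o,z)))
E
```

```text
100 (array([ 0.5378, -0.009 ]), np.float64(-1.4), np.float64(-1.6), np.float64(0.1), np.float64(0.0264))
125 (array([ 0.5401, -0.0065]), np.float64(-2.7), np.float64(-2.5), np.float64(0.1239), np.float64(0.039))
```

Call:
drive_tool([
  [60, 0, 0.02, 0.5, 0, 0, 0.016],
  [60, 0, 0.02, 0.85, 0, 0, 0.016],
  [60, 0, 0.02, 0.85, 0, 0, 0.016],
  [60, 0, 0.02, 0.85, 0, 0, 0.016],
  [60, 0, 0.02, 0.85, 0, 0, 0.016],
])

```text
time_s: 4.85
position: [0.5402, -0.0088, 0.0981]
tcp_rot: [[1.0, -0.023, 0.005], [-0.023, -1.0, -0.001], [0.005, 0.001, -1.0]]
force: [-0.5, -0.2, 0.2]
opening: 0.692
grasp_force: 0.0
```

Call:
drive_tool([
  [60, 0, 0, 0.08, 0, 0, 0],
  [60, 0, 0, 0.15, 0, 0, 0],
  [60, 0, 0, 0.18, 0, 0, 0],
  [60, 0, 0, 0.21, 0, 0, 0],
  [60, 0, 0, 0.21, 0, 0, 0],
  [60, 0, 0, 0.21, 0, 0, 0],
])

```text
time_s: 5.45
position: [0.5383, -0.0092, 0.07]
tcp_rot: [[1.0, -0.024, -0.0], [-0.024, -1.0, 0.0], [-0.0, -0.0, -1.0]]
force: [0.0, -0.1, 1.0]
opening: 0.687
grasp_force: 0.0
```

Now I'll close and lift a little.

Call:
drive_tool([
  [40, 0, 0, 0, 0, 0, 0],
  [30, 0, 0, 0, 0, 0, 0],
  [20, 0, 0, 0, 0, 0, 0],
  [20, 0, 0, 0, 0, 0, 0],
  [20, 0, 0, 0, 0, 0, 0],
  [20, 0, 0, 0, 0, 0, 0],
])

```text
time_s: 6.05
position: [0.5383, -0.0091, 0.0702]
tcp_rot: [[1.0, -0.024, 0.0], [-0.024, -1.0, 0.0], [0.0, -0.0, -1.0]]
force: [-0.1, 0.1, 0.6]
opening: 0.315
grasp_force: 30.0
```

Call:
drive_tool([
  [20, 0, 0, -0.02, 0, 0, 0],
  [20, 0, 0, -0.05, 0, 0, 0],
  [20, 0, 0, -0.12, 0, 0, 0],
  [20, 0, 0, -0.25, 0, 0, 0],
  [20, 0, 0, -0.5, 0, 0, 0],
  [20, 0, 0, -0.5, 0, 0, 0],
])

```text
time_s: 6.65
position: [0.5411, -0.0097, 0.1339]
tcp_rot: [[1.0, -0.024, 0.008], [-0.024, -1.0, -0.002], [0.008, 0.002, -1.0]]
force: [0.8, -0.1, -0.8]
opening: 0.316
grasp_force: 30.0
```

```bash
python3 - <<'E'
from h import *
s=read_state();print(s["position"],s["opening"]*87)
d=look("wE"); cv2.imwrite("pics/wE.png",d["color"])
W=cloud(d)
# pile tops by depth, stone held
for z0,z1 in((.061,.075),(.044,.056),(.022,.034)):
    m=(W[...,2]>z0)&(W[...,2]<z1)&(abs(W[...,0]-.535)<.11)&(abs(W[...,1]+.006)<.05); print(z0,m.sum(),W[m].mean(0) if m.any() else 0, np.nanmin(W[m],0),np.nanmax(W[m],0))
E
```

```text
[ 0.54108686 -0.00974631  0.1338812 ] 27.492948180851595
0.061 2714 [ 0.58593303 -0.00487885  0.0678908 ] [ 0.52634944 -0.02871009  0.06143933] [0.60330609 0.0144216  0.07039781]
0.044 2295 [0.58928135 0.00665878 0.04987834] [ 0.46185733 -0.0335872   0.04732879] [0.61253693 0.02306059 0.05538991]
0.022 2570 [0.59791432 0.01177086 0.02787936] [ 0.44406693 -0.03791452  0.02510658] [0.62588253 0.03494656 0.03034172]
```

View pics/wE.png

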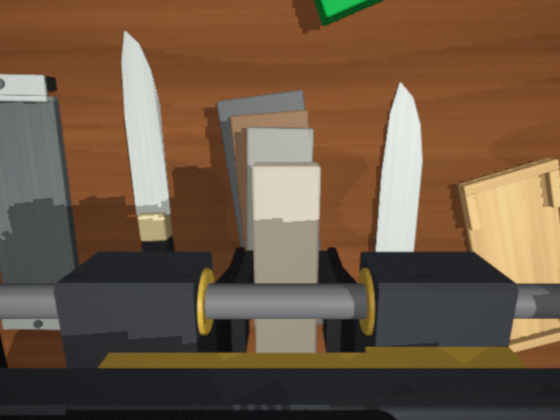

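Stone_100 is held at 27.5 mm opening, with its front edge at px (286,163). The pile below looks unchanged. Now I'll carry it over to case_100.

Call:
drive_tool([
  [20, -0.14, 0.82, 0, 0, 0, 0],
  [20, -0.14, 0.82, 0, 0, 0, 0],
  [20, -0.14, 0.82, 0, 0, 0, 0],
])

```text
time_s: 7.0
position: [0.5187, -0.1124, 0.1297]
tcp_rot: [[1.0, -0.03, 0.0], [-0.03, -1.0, -0.002], [0.0, 0.002, -1.0]]
force: [0.1, 0.1, -0.7]
opening: 0.317
grasp_force: 30.0
```

Call:
drive_tool([
  [20, -0.14, 0.82, 0, 0, 0, 0],
  [20, -0.14, 0.82, 0, 0, 0, 0],
  [20, -0.14, 0.82, 0, 0, 0, 0],
])

```text
time_s: 7.3
position: [0.5, -0.2109, 0.1298]
tcp_rot: [[1.0, -0.03, 0.002], [-0.03, -1.0, -0.003], [0.002, 0.003, -1.0]]
force: [0.5, -1.0, -0.9]
opening: 0.316
grasp_force: 30.0
```

Call:
drive_tool([
  [20, -0.14, 0.82, 0, 0, 0, 0],
  [20, -0.14, 0.82, 0, 0, 0, 0],
  [20, -0.14, 0.82, 0, 0, 0, 0],
])

```text
time_s: 7.6
position: [0.481, -0.309, 0.1299]
tcp_rot: [[1.0, -0.03, 0.002], [-0.03, -1.0, -0.004], [0.002, 0.004, -1.0]]
force: [1.0, 1.0, -0.9]
opening: 0.318
grasp_force: 30.0
```

Call:
drive_tool([
  [20, -0.12, 0.77, 0, 0, 0, -0.085],
  [20, -0.12, 0.77, 0, 0, 0, -0.085],
  [20, -0.12, 0.77, 0, 0, 0, -0.085],
  [20, -0.12, 0.77, 0, 0, 0, -0.085],
  [20, -0.12, 0.77, 0, 0, 0, -0.085],
])

```text
time_s: 8.1
position: [0.4639, -0.3925, 0.1293]
tcp_rot: [[0.995, 0.104, -0.002], [0.104, -0.995, 0.003], [-0.001, -0.003, -1.0]]
force: [0.1, -0.4, -1.2]
opening: 0.318
grasp_force: 30.0
```

```bash
python3 - <<'E'
from h import *
d=look("wF"); s=d["st"]; print(np.round(s["position"],4)); print(np.round(s["tcp_rot"],3))
cv2.imwrite("pics/wF.png",cv2.resize(d["color"][0:300,120:440],None,fx=1.8,fy=1.8,interpolation=cv2.INTER_CUBIC))
E
```

```text
[ 0.4641 -0.3926  0.1295]
[[ 0.995  0.105 -0.002]
 [ 0.105 -0.995  0.002]
 [-0.001 -0.003 -1.   ]]
```

View pics/wF.png

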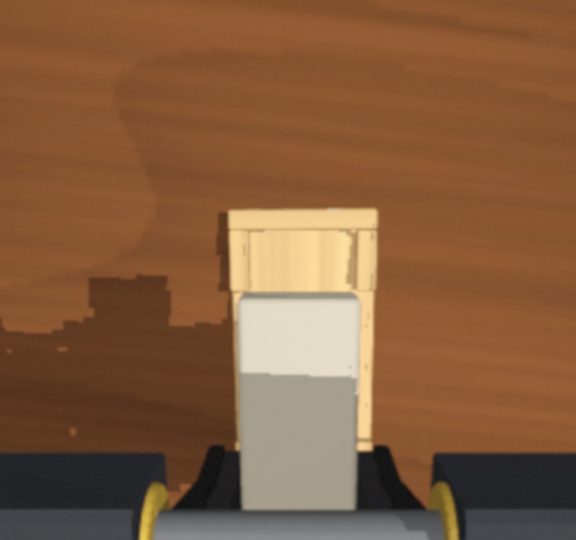

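The picture shows the held stone in front of case_100. The case's far rim runs (229,210)–(378,209), and the stone's front edge runs (239,295)–(360,293).

```bash
python3 - <<'E'
from h import *
d=pickle.load(open("wF.pkl","rb"));o=np.array([120,0]);s=d["st"];T=np.array(s["tcp_rot"]);p=np.array(s["position"])
c=px2w(d,np.array([(229,210),(378,209)])/1.8+o,.011); st=px2w(d,np.array([(239,295),(360,293)])/1.8+o,p[2]+.0118)
for n,P,L in(("case",c,.066),("stone",st,.05)):
    e=P[0]-P[1]; yaw=np.arctan2(-e[0],e[1]); print(n,np.hypot(*e[:2]),np.degrees(yaw))
    yaw=np.radians(5.9); m=P.mean(0)-L*np.array([np.cos(yaw),np.sin(yaw),0]); print(" centre",m.round(4)," in tool",(T.T@(m-p)).round(4))
E
```

```text
case 0.05970004970858954 6.348509243749074
 centre [ 0.4644 -0.3952  0.011 ]  in tool [0.0002 0.003  0.1185]
stone 0.026797427694895116 6.9421565991748455
 centre [ 0.4642 -0.3938  0.1413]  in tool [ 0.      0.0012 -0.0118]
```

Call:
drive_tool([
  [20, 0, 0.018, 0.4, 0, 0, 0],
  [20, 0, 0.018, 0.75, 0, 0, 0],
  [20, 0, 0.018, 0.9, 0, 0, 0],
  [20, 0, 0.018, 0.9, 0, 0, 0],
  [20, 0, 0.018, 0.9, 0, 0, 0],
  [20, 0, 0.018, 0.9, 0, 0, 0],
])

```text
time_s: 8.75
position: [0.4655, -0.3976, 0.0238]
tcp_rot: [[0.995, 0.104, 0.002], [0.104, -0.995, -0.002], [0.002, 0.003, -1.0]]
force: [1.7, -0.6, -1.0]
opening: 0.319
grasp_force: 30.0
```

Call:
drive_tool([
  [20, 0, 0, 0.03, 0, 0, 0],
  [20, 0, 0, 0.06, 0, 0, 0],
  [20, 0, 0, 0.08, 0, 0, 0],
  [20, 0, 0, 0.095, 0, 0, 0],
  [20, 0, 0, 0.1, 0, 0, 0],
  [20, 0, 0, 0.1, 0, 0, 0],
  [20, 0, 0, 0.1, 0, 0, 0],
])

```text
time_s: 9.45
position: [0.4643, -0.3973, 0.0101]
tcp_rot: [[0.995, 0.103, -0.0], [0.103, -0.995, 0.0], [-0.0, -0.0, -1.0]]
force: [-0.2, 0.3, -1.0]
opening: 0.315
grasp_force: 30.0
```

The arm had not settled when I took that picture, so I'll shift back 2 mm in y and then lower slowly.

Call:
drive_tool([
  [20, 0, -0.02, 0, 0, 0, 0],
  [20, 0, -0.02, 0.006, 0, 0, 0],
  [20, 0, -0.02, 0.012, 0, 0, 0],
  [20, 0, -0.02, 0.018, 0, 0, 0],
  [20, 0, -0.02, 0.018, 0, 0, 0],
  [20, 0, -0.02, 0.018, 0, 0, 0],
])

```text
time_s: 10.05
position: [0.4641, -0.3949, 0.008]
tcp_rot: [[0.995, 0.103, 0.0], [0.103, -0.995, 0.0], [0.0, -0.0, -1.0]]
force: [0.3, -1.3, -0.2]
opening: 0.319
grasp_force: 30.0
```

Call:
drive_tool([
  [20, 0, 0, 0.004, 0, 0, 0],
  [20, 0, 0, 0.008, 0, 0, 0],
  [20, 0, 0, 0.008, 0, 0, 0],
  [20, 0, 0, 0.008, 0, 0, 0],
])

```text
time_s: 10.45
position: [0.4641, -0.3949, 0.0072]
tcp_rot: [[0.995, 0.103, 0.0], [0.103, -0.995, -0.0], [0.0, 0.0, -1.0]]
force: [-0.3, -0.5, 1.1]
opening: 0.319
grasp_force: 30.0
```

Call:
drive_tool([
  [20, 0, 0, 0.004, 0, 0, 0],
  [20, 0, 0, 0.005, 0, 0, 0],
  [20, 0, 0, 0.005, 0, 0, 0],
])

```text
time_s: 10.75
position: [0.4642, -0.3949, 0.0073]
tcp_rot: [[0.995, 0.103, 0.0], [0.103, -0.995, -0.0], [0.0, 0.0, -1.0]]
force: [-1.4, 0.6, 5.7]
opening: 0.32
grasp_force: 30.0
```

Call:
drive_tool([
  [30, 0, 0, 0, 0, 0, 0],
  [34, 0, 0, 0, 0, 0, 0],
  [38, 0, 0, 0, 0, 0, 0],
  [38, 0, 0, 0, 0, 0, 0],
  [38, 0, 0, -0.05, 0, 0, 0],
  [38, 0, 0, -0.3, 0, 0, 0],
  [38, 0, 0, -0.7, 0, 0, 0],
  [38, 0, 0, -1, 0, 0, 0],
])

```text
time_s: 11.55
position: [0.4644, -0.3952, 0.1287]
tcp_rot: [[0.995, 0.103, 0.001], [0.103, -0.995, -0.001], [0.001, 0.001, -1.0]]
force: [-0.3, -1.5, -0.6]
opening: 0.434
grasp_force: 0.0
```

Call:
drive_tool([
  [60, -0.3, 0, -0.6, 0, 0, 0.085],
  [60, -0.3, 0, -0.6, 0, 0, 0.085],
  [60, -0.3, 0, -0.6, 0, 0, 0.085],
  [60, -0.3, 0, -0.6, 0, 0, 0.085],
  [60, -0.3, 0, -0.6, 0, 0, 0.085],
])

```text
time_s: 12.05
position: [0.428, -0.3977, 0.1971]
tcp_rot: [[1.0, -0.024, -0.001], [-0.024, -1.0, 0.002], [-0.001, -0.002, -1.0]]
force: [0.0, -0.8, 0.4]
opening: 0.679
grasp_force: 0.0
```

```bash
python3 - <<'E'
from h import *
d=look("wG"); s=d["st"]; print(np.round(s["position"],4)); print(np.round(s["tcp_rot"],3))
cv2.imwrite("pics/wG.png",cv2.resize(d["color"][0:300,200:360],None,fx=2,fy=2,interpolation=cv2.INTER_CUBIC))
E
```

```text
[ 0.428  -0.3976  0.1968]
[[ 1.    -0.024 -0.002]
 [-0.024 -1.     0.003]
 [-0.002 -0.003 -1.   ]]
```

View pics/wG.png

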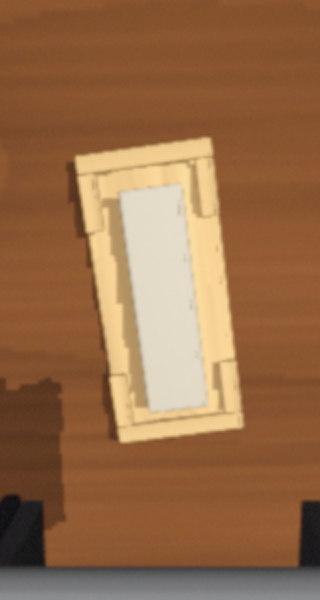

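Stone_100 lies flat in case_100, at crop px (165,298) against the case centre (162,291). I'll check the numbers while going back to the pile.

Call:
drive_tool([
  [60, 0.21, -0.82, 0, 0, 0, 0.012],
  [60, 0.21, -0.82, 0, 0, 0, 0.012],
  [60, 0.21, -0.82, 0, 0, 0, 0.012],
])

```text
time_s: 12.4
position: [0.4554, -0.2939, 0.1962]
tcp_rot: [[0.999, -0.037, -0.005], [-0.037, -0.999, 0.008], [-0.005, -0.007, -1.0]]
force: [0.2, 0.1, -0.3]
opening: 0.692
grasp_force: 0.0
```

Call:
drive_tool([
  [60, 0.23, -0.82, 0, 0, 0, 0],
  [60, 0.23, -0.82, 0, 0, 0, 0],
  [60, 0.23, -0.82, 0, 0, 0, 0],
])

```text
time_s: 12.7
position: [0.4875, -0.1979, 0.1968]
tcp_rot: [[0.999, -0.036, -0.004], [-0.036, -0.999, 0.005], [-0.004, -0.005, -1.0]]
force: [-0.6, 0.4, -0.6]
opening: 0.689
grasp_force: 0.0
```

Call:
drive_tool([
  [60, 0.23, -0.82, 0, 0, 0, 0],
  [60, 0.23, -0.82, 0, 0, 0, 0],
  [60, 0.23, -0.82, 0, 0, 0, 0],
])

```text
time_s: 13.0
position: [0.5197, -0.102, 0.1972]
tcp_rot: [[0.999, -0.036, -0.002], [-0.036, -0.999, 0.003], [-0.002, -0.003, -1.0]]
force: [-0.4, -1.1, -0.3]
opening: 0.69
grasp_force: 0.0
```

Call:
drive_tool([
  [60, 0.23, -0.82, 0, 0, 0, 0],
  [60, 0.23, -0.82, 0, 0, 0, 0],
  [60, 0.23, -0.82, 0, 0, 0, 0],
  [60, 0.23, -0.82, 0, 0, 0, 0],
  [60, 0.23, -0.82, 0, 0, 0, 0],
  [60, 0.23, -0.82, 0, 0, 0, 0],
  [60, 0.23, -0.82, 0, 0, 0, 0],
  [60, 0.23, -0.82, 0, 0, 0, 0],
])

```text
time_s: 13.8
position: [0.5509, -0.0105, 0.1984]
tcp_rot: [[0.999, -0.044, -0.0], [-0.044, -0.999, -0.0], [-0.0, 0.0, -1.0]]
force: [-0.9, -0.6, -0.1]
opening: 0.69
grasp_force: 0.0
```

```bash
python3 - <<'E'
from h import *
d=pickle.load(open("wG.pkl","rb"));o=np.array([200,0])
for k,z,p in(("s100",.019,[(120,193),(182,184),(207,406),(149,412)]),("c100",.011,[(75,157),(211,138),(243,428),(119,442)])): print(k,box(px2w(d,np.array(p)/2+o,z)))
d=look("wH"); s=d["st"]; print(np.round(s["position"],4)); print(np.round(s["tcp_rot"],3))
cv2.imwrite("pics/wH.png",cv2.resize(d["color"][60:310,200:360],None,fx=2.4,fy=2.4,interpolation=cv2.INTER_CUBIC))
E
```

```text
s100 (array([ 0.463 , -0.3965]), np.float64(5.5), np.float64(5.6), np.float64(0.0987), np.float64(0.0271))
c100 (array([ 0.4642, -0.3954]), np.float64(6.1), np.float64(5.7), np.float64(0.1313), np.float64(0.0599))
[ 0.551  -0.0103  0.1985]
[[ 0.999 -0.044  0.   ]
 [-0.044 -0.999 -0.   ]
 [ 0.     0.    -1.   ]]
```

View pics/wH.png

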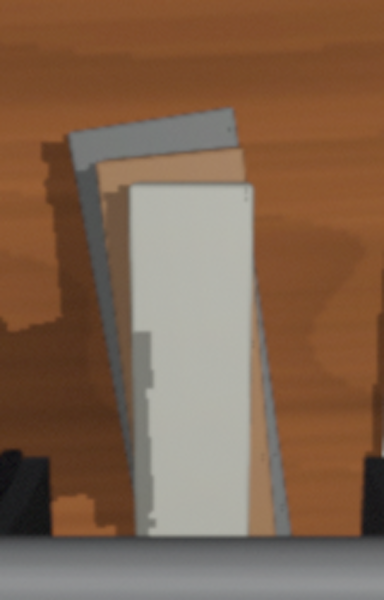

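The picture shows the 125 stone on top, its far edge running (130,185)–(252,184), with the brown 150 and dark 180 below it unchanged.

```bash
python3 - <<'E'
from h import *
d=pickle.load(open("wH.pkl","rb"));o=np.array([200,60]);s=d["st"];T=np.array(s["tcp_rot"]);p=np.array(s["position"])
P=px2w(d,np.array([(130,185),(252,184),(136,530),(248,530)])/2.4+o,.068)
e=P[0]-P[1]; f=P[:2].mean(0)-P[2:].mean(0); print(np.hypot(*e[:2]),np.degrees(np.arctan2(-e[0],e[1])),np.degrees(np.arctan2(f[1],f[0])))
y=np.radians(-2.5); m=P[:2].mean(0)-.0625*np.array([np.cos(y),np.sin(y),0]); print(m,(T.T@(m-p)).round(4))
P=px2w(d,np.array([(97,162),(243,148)])/2.4+o,.05);y=np.radians(3.7);print("150",P.mean(0)-.075*np.array([np.cos(y),np.sin(y),0]))
P=px2w(d,np.array([(68,133),(234,108)])/2.4+o,.028);y=np.radians(6);print("180",P.mean(0)-.09*np.array([np.cos(y),np.sin(y),0]))
E
```

```text
0.038799070674207486 -2.050486532979568 -2.5799232867131408
[ 0.53981326 -0.00656135  0.068     ] [-0.0113 -0.0032  0.1305]
150 [ 0.53622315 -0.00720146  0.05      ]
180 [ 0.53302531 -0.0047612   0.028     ]
```

Call:
drive_tool([
  [60, -0.094, -0.027, 0.4, 0, 0, 0],
  [60, -0.094, -0.027, 0.75, 0, 0, 0],
  [60, -0.094, -0.027, 0.96, 0, 0, 0],
  [60, -0.094, -0.027, 0.96, 0, 0, 0],
  [60, -0.094, -0.027, 0.96, 0, 0, 0],
  [60, -0.094, -0.027, 0.96, 0, 0, 0],
])

```text
time_s: 14.45
position: [0.5414, -0.0061, 0.0848]
tcp_rot: [[0.999, -0.042, 0.003], [-0.042, -0.999, -0.001], [0.004, 0.001, -1.0]]
force: [0.4, -0.1, -0.6]
opening: 0.688
grasp_force: 0.0
```

Call:
drive_tool([
  [60, 0, 0, 0.08, 0, 0, 0],
  [60, 0, 0, 0.16, 0, 0, 0],
  [60, 0, 0, 0.22, 0, 0, 0],
  [60, 0, 0, 0.255, 0, 0, 0],
  [60, 0, 0, 0.255, 0, 0, 0],
  [60, 0, 0, 0.255, 0, 0, 0],
  [60, 0, 0, 0.255, 0, 0, 0],
])

```text
time_s: 15.15
position: [0.5401, -0.0057, 0.0528]
tcp_rot: [[0.999, -0.042, 0.0], [-0.042, -0.999, -0.0], [0.0, 0.0, -1.0]]
force: [0.1, 0.7, -0.1]
opening: 0.687
grasp_force: 0.0
```

Call:
drive_tool([
  [45, 0, 0, 0, 0, 0, 0],
  [38, 0, 0, 0, 0, 0, 0],
  [32, 0, 0, 0, 0, 0, 0],
  [32, 0, 0, 0, 0, 0, 0],
  [32, 0, 0, 0, 0, 0, 0],
  [32, 0, 0, 0, 0, 0, 0],
])

```text
time_s: 15.75
position: [0.54, -0.0056, 0.0528]
tcp_rot: [[0.999, -0.042, 0.0], [-0.042, -0.999, 0.0], [0.0, -0.0, -1.0]]
force: [-0.3, 0.8, 1.8]
opening: 0.456
grasp_force: 30.0
```

Call:
drive_tool([
  [32, 0, 0, -0.02, 0, 0, 0],
  [32, 0, 0, -0.05, 0, 0, 0],
  [32, 0, 0, -0.12, 0, 0, 0],
  [32, 0, 0, -0.25, 0, 0, 0],
  [32, 0, 0, -0.5, 0, 0, 0],
  [32, 0, 0, -0.67, 0, 0, 0],
  [32, 0, 0, -0.67, 0, 0, 0],
])

```text
time_s: 16.45
position: [0.5422, -0.0061, 0.1362]
tcp_rot: [[0.999, -0.042, 0.007], [-0.042, -0.999, -0.002], [0.007, 0.001, -1.0]]
force: [0.6, 0.4, -1.8]
opening: 0.455
grasp_force: 30.0
```

Call:
drive_tool([
  [32, -0.18, 0.836, 0, 0, 0, 0],
  [32, -0.18, 0.836, 0, 0, 0, 0],
  [32, -0.18, 0.836, 0, 0, 0, 0],
])

```text
time_s: 16.75
position: [0.5132, -0.1097, 0.1324]
tcp_rot: [[0.999, -0.047, -0.001], [-0.047, -0.999, -0.002], [-0.0, 0.002, -1.0]]
force: [0.2, 0.9, -1.8]
opening: 0.46
grasp_force: 30.0
```

Call:
drive_tool([
  [32, -0.185, 0.836, 0, 0, 0, -0.207],
  [32, -0.185, 0.836, 0, 0, 0, -0.207],
  [32, -0.185, 0.836, 0, 0, 0, -0.207],
  [32, -0.185, 0.836, 0, 0, 0, -0.207],
  [32, -0.185, 0.836, 0, 0, 0, -0.207],
  [32, -0.185, 0.836, 0, 0, 0, -0.207],
  [32, -0.185, 0.836, 0, 0, 0, -0.207],
  [32, -0.185, 0.836, 0, 0, 0, -0.207],
])

```text
time_s: 17.55
position: [0.4879, -0.2031, 0.133]
tcp_rot: [[0.964, 0.267, -0.0], [0.267, -0.964, 0.0], [-0.0, -0.0, -1.0]]
force: [-0.8, 0.0, -1.3]
opening: 0.458
grasp_force: 30.0
```

```bash
python3 - <<'E'
from h import *
d=look("wI"); s=d["st"]; print(np.round(s["position"],4)); print(np.round(s["tcp_rot"],3))
cv2.imwrite("pics/wI.png",cv2.resize(d["color"][0:300,120:440],None,fx=1.8,fy=1.8,interpolation=cv2.INTER_CUBIC))
E
```

```text
[ 0.4879 -0.2033  0.133 ]
[[ 0.964  0.266 -0.   ]
 [ 0.266 -0.964  0.   ]
 [-0.    -0.    -1.   ]]
```

View pics/wI.png

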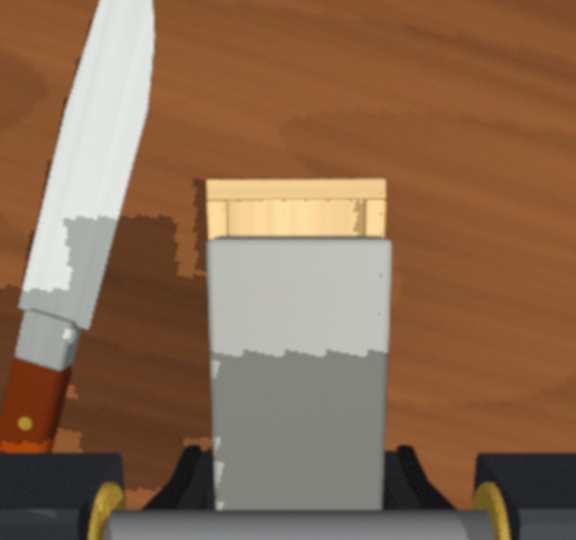

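The picture shows case_125's far rim running (207,180)–(386,180), with the held stone's front edge at (207,239)–(390,239). They are parallel.

```bash
cat > rel.py <<'E'
from h import *
def rel(f,o,k,c,zc,Lc,s_,zs,Ls):
    d=pickle.load(open(f,"rb"));o=np.array(o);s=d["st"];T=np.array(s["tcp_rot"]);p=np.array(s["position"])
    for n,P,L in(("place",px2w(d,np.array(c)/k+o,zc),Lc),("stone",px2w(d,np.array(s_)/k+o,p[2]+zs),Ls)):
        e=P[0]-P[1]; print(n,"w",np.hypot(*e[:2]).round(4),"yaw",np.degrees(np.arctan2(-e[0],e[1])).round(1),"tool yaw",np.degrees(np.arctan2(T[1,0],T[0,0])).round(1)," centre in tool",(T.T@(P.mean(0)-L*T[:,0]-p)).round(4))
E
python3 -c "
from rel import *
rel('wI.pkl',[120,0],1.8,[(207,180),(386,180)],.013,.0785,[(207,239),(390,239)],.0152,.0625)"
```

```text
place w 0.0714 yaw 15.5 tool yaw 15.4  centre in tool [-0.0008 -0.      0.12  ]
stone w 0.0388 yaw 15.5 tool yaw 15.4  centre in tool [-0.0003  0.0007 -0.0152]
```

Call:
drive_tool([
  [32, 0, -0.005, 0.4, 0, 0, 0],
  [32, 0, -0.005, 0.75, 0, 0, 0],
  [32, 0, -0.005, 0.88, 0, 0, 0],
  [32, 0, -0.005, 0.9, 0, 0, 0],
  [32, 0, -0.005, 0.9, 0, 0, 0],
  [32, 0, -0.005, 0.9, 0, 0, 0],
])

```text
time_s: 18.2
position: [0.4886, -0.2042, 0.0261]
tcp_rot: [[0.964, 0.265, 0.002], [0.265, -0.964, -0.001], [0.002, 0.002, -1.0]]
force: [-0.2, -0.4, -1.9]
opening: 0.456
grasp_force: 30.0
```

Call:
drive_tool([
  [32, 0, 0, 0.03, 0, 0, 0],
  [32, 0, 0, 0.06, 0, 0, 0],
  [32, 0, 0, 0.08, 0, 0, 0],
  [32, 0, 0, 0.1, 0, 0, 0],
  [32, 0, 0, 0.115, 0, 0, 0],
  [32, 0, 0, 0.12, 0, 0, 0],
  [32, 0, 0, 0.12, 0, 0, 0],
  [32, 0, 0, 0.12, 0, 0, 0],
])

```text
time_s: 19.0
position: [0.4876, -0.2037, 0.0106]
tcp_rot: [[0.964, 0.265, 0.0], [0.265, -0.964, -0.0], [0.0, 0.0, -1.0]]
force: [0.1, 0.2, -2.3]
opening: 0.454
grasp_force: 30.0
```

Call:
drive_tool([
  [32, 0, 0, 0.005, 0, 0, 0],
  [32, 0, 0, 0.01, 0, 0, 0],
  [32, 0, 0, 0.014, 0, 0, 0],
  [32, 0, 0, 0.016, 0, 0, 0],
  [32, 0, 0, 0.016, 0, 0, 0],
])

```text
time_s: 19.5
position: [0.4875, -0.2037, 0.0088]
tcp_rot: [[0.964, 0.265, 0.0], [0.265, -0.964, 0.0], [0.0, -0.0, -1.0]]
force: [-0.1, 0.1, -1.4]
opening: 0.457
grasp_force: 30.0
```

Call:
drive_tool([
  [32, 0, 0, 0.003, 0, 0, 0],
  [32, 0, 0, 0.006, 0, 0, 0],
  [32, 0, 0, 0.006, 0, 0, 0],
  [32, 0, 0, 0.006, 0, 0, 0],
])

```text
time_s: 19.9
position: [0.4875, -0.2037, 0.0088]
tcp_rot: [[0.964, 0.265, 0.0], [0.265, -0.964, -0.0], [0.0, 0.0, -1.0]]
force: [-1.0, 1.1, 6.0]
opening: 0.458
grasp_force: 30.0
```

Call:
drive_tool([
  [42, 0, 0, 0, 0, 0, 0],
  [46, 0, 0, 0, 0, 0, 0],
  [52, 0, 0, 0, 0, 0, 0],
  [52, 0, 0, 0, 0, 0, 0],
  [52, 0, 0, -0.05, 0, 0, 0],
  [52, 0, 0, -0.3, 0, 0, 0],
  [52, 0, 0, -0.7, 0, 0, 0],
  [52, 0, 0, -1, 0, 0, 0],
])

```text
time_s: 20.7
position: [0.4877, -0.2038, 0.1301]
tcp_rot: [[0.964, 0.265, 0.001], [0.265, -0.964, -0.0], [0.001, 0.001, -1.0]]
force: [0.7, 0.3, 0.2]
opening: 0.595
grasp_force: 0.0
```

Call:
drive_tool([
  [70, 0.167, -0.804, -0.6, 0, 0, 0],
  [70, 0.167, -0.804, -0.6, 0, 0, 0],
  [70, 0.167, -0.804, -0.6, 0, 0, 0],
  [70, 0.167, -0.804, -0.6, 0, 0, 0],
])

```text
time_s: 21.1
position: [0.4816, -0.1033, 0.2024]
tcp_rot: [[0.963, 0.268, 0.004], [0.268, -0.963, -0.001], [0.003, 0.002, -1.0]]
force: [0.4, -0.5, 0.6]
opening: 0.793
grasp_force: 0.0
```

Call:
drive_tool([
  [70, 0.167, -0.804, 0, 0, 0, 0.136],
  [70, 0.167, -0.804, 0, 0, 0, 0.136],
  [70, 0.167, -0.804, 0, 0, 0, 0.136],
  [70, 0.167, -0.804, 0, 0, 0, 0.136],
  [70, 0.167, -0.804, 0, 0, 0, 0.136],
  [70, 0.167, -0.804, 0, 0, 0, 0.136],
  [70, 0.167, -0.804, 0, 0, 0, 0.136],
  [70, 0.167, -0.804, 0, 0, 0, 0.136],
])

```text
time_s: 21.9
position: [0.4752, -0.008, 0.1999]
tcp_rot: [[0.998, 0.063, -0.0], [0.063, -0.998, -0.0], [-0.0, 0.0, -1.0]]
force: [-0.9, -0.2, -0.0]
opening: 0.806
grasp_force: 0.0
```

```bash
cat >> h.py <<'E'
def rectz(d,z0,z1,x0,x1,y0,y1):
    W=cloud(d).reshape(-1,3); m=(W[:,2]>z0)&(W[:,2]<z1)&(W[:,0]>x0)&(W[:,0]<x1)&(W[:,1]>y0)&(W[:,1]<y1)
    P=W[m]
    if len(P)<20: return len(P)
    r=cv2.minAreaRect((P[:,:2]*1000).astype(np.float32)); return len(P),P[:,2].mean().round(4),np.round(r,1) if 0 else r
E
python3 - <<'E'
from h import *
d=look("wJ"); s=d["st"]; print(np.round(s["position"],4)); print(np.round(s["tcp_rot"],3))
print("150",rectz(d,.046,.054,.4,.66,-.07,.06)); print("180",rectz(d,.024,.032,.4,.66,-.07,.06)); 
for n in("scene","side"): e=cap(n); pickle.dump(e,open(n+"1.pkl","wb"));print(n,rectz(e,.045,.055,.4,.66,-.07,.06),"125 in case",rectz(e,.021,.027,.38,.6,-.27,-.15))
E
```

```text
[ 0.4752 -0.0078  0.1999]
[[ 0.998  0.063  0.   ]
 [ 0.063 -0.998 -0.   ]
 [ 0.     0.    -1.   ]]
150 (11780, np.float64(0.0499), ((536.511962890625, -5.5310821533203125), (149.72756958007812, 50.19561767578125), 3.043917179107666))
180 (3136, np.float64(0.0279), ((533.8541259765625, -3.925556182861328), (180.10699462890625, 60.08500289916992), 5.971441268920898))
scene (757, np.float64(0.0493), ((536.3181762695312, -2.0691871643066406), (153.43896484375, 50.57950973510742), 2.968194007873535)) 125 in case (355, np.float64(0.0236), ((487.2264099121094, -200.387451171875), (126.7333984375, 40.63907241821289), 14.915329933166504))
side (768, np.float64(0.0483), ((537.7139282226562, -0.8693141937255859), (149.30917358398438, 53.820621490478516), 3.1528100967407227)) 125 in case (262, np.float64(0.0226), ((488.4320068359375, -197.80084228515625), (123.95501708984375, 46.14399719238281), 13.749972343444824))
```

Call:
drive_tool([
  [70, 0.4, 0.012, 0.2, 0, 0, 0.007],
  [70, 0.51, 0.012, 0.5, 0, 0, 0.007],
  [70, 0.51, 0.012, 0.8, 0, 0, 0.007],
  [70, 0.51, 0.012, 0.98, 0, 0, 0.007],
  [70, 0.51, 0.012, 0.98, 0, 0, 0.007],
  [70, 0.51, 0.012, 0.98, 0, 0, 0.007],
  [70, 0.51, 0.012, 0.98, 0, 0, 0.007],
])

```text
time_s: 22.75
position: [0.5373, -0.0048, 0.0838]
tcp_rot: [[0.999, 0.054, 0.003], [0.054, -0.999, -0.001], [0.003, 0.001, -1.0]]
force: [0.4, -0.0, -0.8]
opening: 0.806
grasp_force: 0.0
```

Call:
drive_tool([
  [70, 0, 0, 0.1, 0, 0, 0],
  [70, 0, 0, 0.2, 0, 0, 0],
  [70, 0, 0, 0.3, 0, 0, 0],
  [70, 0, 0, 0.38, 0, 0, 0],
  [70, 0, 0, 0.43, 0, 0, 0],
  [70, 0, 0, 0.43, 0, 0, 0],
  [70, 0, 0, 0.43, 0, 0, 0],
])

```text
time_s: 23.45
position: [0.5362, -0.0045, 0.0306]
tcp_rot: [[0.999, 0.054, -0.0], [0.054, -0.999, 0.0], [-0.0, -0.0, -1.0]]
force: [0.4, 0.6, 0.6]
opening: 0.804
grasp_force: 0.0
```

Call:
drive_tool([
  [55, 0, 0, 0, 0, 0, 0],
  [48, 0, 0, 0, 0, 0, 0],
  [40, 0, 0, 0, 0, 0, 0],
  [40, 0, 0, 0, 0, 0, 0],
  [40, 0, 0, 0, 0, 0, 0],
  [40, 0, 0, 0, 0, 0, 0],
])

```text
time_s: 24.05
position: [0.5364, -0.0046, 0.0311]
tcp_rot: [[0.999, 0.054, 0.001], [0.054, -0.999, -0.0], [0.001, 0.0, -1.0]]
force: [-0.2, 0.3, 3.0]
opening: 0.57
grasp_force: 30.0
```

Call:
drive_tool([
  [40, 0, 0, -0.02, 0, 0, 0],
  [40, 0, 0, -0.05, 0, 0, 0],
  [40, 0, 0, -0.12, 0, 0, 0],
  [40, 0, 0, -0.3, 0, 0, 0],
  [40, 0, 0, -0.6, 0, 0, 0],
  [40, 0, 0, -0.9, 0, 0, 0],
  [40, 0, 0, -0.9, 0, 0, 0],
  [40, 0, 0, -0.9, 0, 0, 0],
])

```text
time_s: 24.85
position: [0.5362, -0.0045, 0.1395]
tcp_rot: [[0.999, 0.054, 0.001], [0.054, -0.999, -0.0], [0.001, 0.0, -1.0]]
force: [0.2, 0.3, -4.5]
opening: 0.574
grasp_force: 30.0
```

```bash
python3 - <<'E'
from h import *
s=read_state(); print(np.round(s["position"],4),s["opening"]*87,s["force"])
d=pickle.load(open("wC.pkl","rb"))
print("h150 ends",rectz(d,.0125,.019,.42,.66,.14,.25)); print("h150 plate",rectz(d,.0055,.0105,.42,.66,.14,.25))
print("h180",rectz(d,.008,.027,.33,.62,.34,.46)); print("h180 wood",rectz(d,.009,.015,.33,.62,.34,.46)); print("h180 stops",rectz(d,.018,.027,.33,.62,.34,.46))
print("pile180",rectz(d,.024,.032,.4,.66,-.07,.06))
d=pickle.load(open("wA.pkl","rb"));print("c125 rim",rectz(d,.011,.016,.38,.6,-.28,-.14))
E
```

```text
[ 0.5362 -0.0045  0.1395] 49.97837112988725 [ 0.18681332  0.26685229 -4.54633898]
h150 ends (1502, np.float64(0.0159), ((541.4912719726562, 193.04147338867188), (61.522727966308594, 202.239501953125), 87.34812927246094))
h150 plate (6509, np.float64(0.008), ((541.4277954101562, 192.95567321777344), (62.01967239379883, 166.59201049804688), 87.36415100097656))
h180 (10320, np.float64(0.0133), ((474.1620178222656, 399.0382080078125), (74.79080200195312, 236.4917449951172), 89.1868667602539))
h180 wood (8658, np.float64(0.0119), ((476.35845947265625, 399.0953063964844), (74.77368927001953, 232.0335235595703), 89.13710021972656))
h180 stops (1547, np.float64(0.0216), ((474.09320068359375, 398.75311279296875), (67.08988952636719, 236.49630737304688), 89.36702728271484))
pile180 (2018, np.float64(0.028), ((533.7011108398438, -3.2451133728027344), (180.09848022460938, 60.52421569824219), 5.865597724914551))
c125 rim (1400, np.float64(0.0129), ((487.6302490234375, -203.16650390625), (157.02987670898438, 71.96710205078125), 15.683098793029785))
```

Call:
drive_tool([
  [40, 0.065, -0.82, 0, 0, 0, 0],
  [40, 0.065, -0.82, 0, 0, 0, 0],
  [40, 0.065, -0.82, 0, 0, 0, 0],
])

```text
time_s: 25.15
position: [0.536, 0.0994, 0.1367]
tcp_rot: [[0.998, 0.059, -0.005], [0.059, -0.998, 0.003], [-0.005, -0.003, -1.0]]
force: [-0.1, 0.2, -3.8]
opening: 0.571
grasp_force: 30.0
```

Call:
drive_tool([
  [40, 0.065, -0.82, 0, 0, 0, 0.067],
  [40, 0.065, -0.82, 0, 0, 0, 0.067],
  [40, 0.065, -0.82, 0, 0, 0, 0.067],
  [40, 0.065, -0.82, 0, 0, 0, 0.067],
  [40, 0.065, -0.82, 0, 0, 0, 0.067],
  [40, 0.065, -0.82, 0, 0, 0, 0.067],
  [40, 0.065, -0.82, 0, 0, 0, 0.067],
  [40, 0.065, -0.82, 0, 0, 0, 0.067],
])

```text
time_s: 25.95
position: [0.5413, 0.1919, 0.1388]
tcp_rot: [[0.999, -0.048, -0.0], [-0.048, -0.999, -0.0], [-0.0, 0.0, -1.0]]
force: [1.2, -0.0, -4.4]
opening: 0.574
grasp_force: 30.0
```

```bash
python3 - <<'E'
from h import *
d=look("wK"); s=d["st"]; p=np.array(s["position"]);T=np.array(s["tcp_rot"]);print(np.round(p,4),np.degrees(np.arctan2(T[1,0],T[0,0])),s["opening"]*87)
W=cloud(d).reshape(-1,3); L=(W-p)@T
def st(n,m): print(n,m.sum(),"x max",np.nanpercentile(L[m,0],[50,99.5]).round(4),"y",np.nanpercentile(L[m,1],[.5,99.5]).round(4),"z",W[m,2].mean())
b=(abs(L[:,1])<.05)&(L[:,0]>0)
st("stone",b&(W[:,2]>p[2]+.012)&(W[:,2]<p[2]+.026)&(L[:,0]<.09)&(abs(L[:,1])<.028)&(L[:,0]>.02))
st("end",b&(W[:,2]>.0125)&(W[:,2]<.019)&(L[:,0]<.12)); st("plate",b&(W[:,2]>.0055)&(W[:,2]<.0105)&(L[:,0]<.12))
cv2.imwrite("pics/wK.png",d["color"])
E
```

```text
[0.5413 0.192  0.1389] -2.7514236458213306 49.708684463107204
stone 18500 x max [0.0497 0.0751] y [-0.0234  0.0258] z 0.15748894056587154
end 2243 x max [0.0923 0.1012] y [-0.0318  0.0295] z 0.015960582260157875
plate 412 x max [0.0818 0.0832] y [-0.0319  0.0291] z 0.008115840751390291
```

Call:
drive_tool([
  [40, 0, -0.018, 0.35, 0, 0, 0],
  [40, 0, -0.018, 0.7, 0, 0, 0],
  [40, 0, -0.018, 0.86, 0, 0, 0],
  [40, 0, -0.018, 0.9, 0, 0, 0],
  [40, 0, -0.018, 0.9, 0, 0, 0],
  [40, 0, -0.018, 0.9, 0, 0, 0],
])

```text
time_s: 26.6
position: [0.5427, 0.1951, 0.0321]
tcp_rot: [[0.999, -0.047, 0.003], [-0.047, -0.999, 0.0], [0.003, -0.001, -1.0]]
force: [-0.3, 0.5, -4.6]
opening: 0.571
grasp_force: 30.0
```

Call:
drive_tool([
  [40, 0, 0, 0.03, 0, 0, 0],
  [40, 0, 0, 0.06, 0, 0, 0],
  [40, 0, 0, 0.085, 0, 0, 0],
  [40, 0, 0, 0.11, 0, 0, 0],
  [40, 0, 0, 0.13, 0, 0, 0],
  [40, 0, 0, 0.135, 0, 0, 0],
  [40, 0, 0, 0.135, 0, 0, 0],
  [40, 0, 0, 0.135, 0, 0, 0],
])

```text
time_s: 27.4
position: [0.5414, 0.195, 0.0146]
tcp_rot: [[0.999, -0.047, 0.0], [-0.047, -0.999, 0.0], [0.0, -0.0, -1.0]]
force: [-0.3, 0.5, -3.4]
opening: 0.573
grasp_force: 30.0
```

Call:
drive_tool([
  [40, 0, 0, 0.005, 0, 0, 0],
  [40, 0, 0, 0.01, 0, 0, 0],
  [40, 0, 0, 0.015, 0, 0, 0],
  [40, 0, 0, 0.018, 0, 0, 0],
  [40, 0, 0, 0.018, 0, 0, 0],
])

```text
time_s: 27.9
position: [0.5413, 0.195, 0.0124]
tcp_rot: [[0.999, -0.047, -0.0], [-0.047, -0.999, -0.0], [-0.0, 0.0, -1.0]]
force: [0.3, 0.7, -4.4]
opening: 0.57
grasp_force: 30.0
```

Call:
drive_tool([
  [40, 0, 0.004, 0.003, 0, 0, 0],
  [40, 0, 0.005, 0.006, 0, 0, 0],
  [40, 0, 0.005, 0.01, 0, 0, 0],
  [40, 0, 0.005, 0.01, 0, 0, 0],
])

```text
time_s: 28.3
position: [0.5413, 0.1944, 0.0112]
tcp_rot: [[0.999, -0.047, 0.0], [-0.047, -0.999, -0.0], [0.0, 0.0, -1.0]]
force: [0.4, 0.0, -4.6]
opening: 0.57
grasp_force: 30.0
```

Call:
drive_tool([
  [40, 0, 0, 0.003, 0, 0, 0],
  [40, 0, 0, 0.004, 0, 0, 0],
  [40, 0, 0, 0.004, 0, 0, 0],
])

```text
time_s: 28.6
position: [0.5413, 0.1944, 0.0111]
tcp_rot: [[0.999, -0.047, 0.0], [-0.047, -0.999, -0.0], [0.0, 0.0, -1.0]]
force: [-0.7, -0.7, 0.5]
opening: 0.573
grasp_force: 30.0
```

Call:
drive_tool([
  [52, 0, 0, 0, 0, 0, 0],
  [56, 0, 0, 0, 0, 0, 0],
  [62, 0, 0, 0, 0, 0, 0],
  [62, 0, 0, 0, 0, 0, 0],
  [62, 0, 0, -0.05, 0, 0, 0],
  [62, 0, 0, -0.3, 0, 0, 0],
  [62, 0, 0, -0.7, 0, 0, 0],
  [62, 0, 0, -1, 0, 0, 0],
])

```text
time_s: 29.4
position: [0.5417, 0.1945, 0.133]
tcp_rot: [[0.999, -0.047, 0.001], [-0.047, -0.999, 0.0], [0.001, -0.0, -1.0]]
force: [1.7, 0.8, 0.1]
opening: 0.713
grasp_force: 0.0
```

Call:
drive_tool([
  [78, -0.237, 0.843, -0.6, 0, 0, 0],
  [78, -0.237, 0.843, -0.6, 0, 0, 0],
  [78, -0.237, 0.843, -0.6, 0, 0, 0],
  [78, -0.237, 0.843, -0.6, 0, 0, 0],
])

```text
time_s: 29.8
position: [0.5087, 0.0925, 0.2056]
tcp_rot: [[0.999, -0.05, 0.005], [-0.05, -0.999, -0.001], [0.005, 0.001, -1.0]]
force: [0.6, 0.7, 0.5]
opening: 0.888
grasp_force: 0.0
```

Call:
drive_tool([
  [78, -0.237, 0.843, 0, 0, 0, -0.1],
  [78, -0.237, 0.843, 0, 0, 0, -0.1],
  [78, -0.237, 0.843, 0, 0, 0, -0.1],
  [78, -0.237, 0.843, 0, 0, 0, -0.1],
  [78, -0.237, 0.843, 0, 0, 0, -0.1],
  [78, -0.237, 0.843, 0, 0, 0, -0.1],
  [78, -0.237, 0.843, 0, 0, 0, -0.1],
  [78, -0.237, 0.843, 0, 0, 0, -0.1],
])

```text
time_s: 30.6
position: [0.4752, -0.0041, 0.2026]
tcp_rot: [[0.994, 0.105, -0.0], [0.105, -0.994, 0.0], [-0.0, -0.0, -1.0]]
force: [0.1, -0.1, -0.4]
opening: 0.895
grasp_force: 0.0
```

```bash
python3 - <<'E'
from h import *
d=look("wL"); s=d["st"]; p=np.array(s["position"]);T=np.array(s["tcp_rot"]);print(np.round(p,4),np.degrees(np.arctan2(T[1,0],T[0,0])),s["opening"]*87)
print("180",rectz(d,.024,.032,.4,.66,-.07,.06)); print("knife L",rectz(d,.004,.024,.4,.7,.065,.12)); print("knife R",rectz(d,.004,.024,.35,.7,-.13,-.065))
W=cloud(d).reshape(-1,3)
for a,b in((.06,.12),(-.125,-.06)):
    m=(W[:,1]>a)&(W[:,1]<b)&(W[:,2]>.006)&(abs(W[:,0]-.534)<.04); print(m.sum(), np.percentile(W[m,1],[1,99]) if m.any() else 0, W[m,2].max() if m.any() else 0)
E
```

```text
[ 0.4752 -0.0042  0.2027] 5.999069229274638 77.72022053359247
180 (14543, np.float64(0.0279), ((533.7229614257812, -3.976116180419922), (179.51316833496094, 60.14494705200195), 5.9959845542907715))
knife L (6558, np.float64(0.0118), ((523.1671142578125, 92.658447265625), (210.806884765625, 27.2183780670166), 1.5439648628234863))
knife R (6122, np.float64(0.01), ((504.1597595214844, -98.4805679321289), (30.658113479614258, 244.8766632080078), 87.39895629882812))
2889 [0.06040175 0.10643656] 0.28947034218519585
2563 [-0.1145511 -0.0602825] 0.2952342830022277
```

Call:
drive_tool([
  [78, 0.4, 0.039, 0.2, 0, 0, 0],
  [78, 0.486, 0.039, 0.5, 0, 0, 0],
  [78, 0.486, 0.039, 0.8, 0, 0, 0],
  [78, 0.486, 0.039, 0.98, 0, 0, 0],
  [78, 0.486, 0.039, 0.98, 0, 0, 0],
  [78, 0.486, 0.039, 0.98, 0, 0, 0],
])

```text
time_s: 31.25
position: [0.5337, -0.0035, 0.0852]
tcp_rot: [[0.995, 0.103, -0.0], [0.103, -0.995, 0.0], [-0.0, -0.0, -1.0]]
force: [0.3, 0.2, 0.2]
opening: 0.896
grasp_force: 0.0
```

Call:
drive_tool([
  [78, 0, 0, 0.15, 0, 0, 0],
  [78, 0, 0, 0.3, 0, 0, 0],
  [78, 0, 0, 0.45, 0, 0, 0],
  [78, 0, 0, 0.55, 0, 0, 0],
  [78, 0, 0, 0.63, 0, 0, 0],
  [78, 0, 0, 0.64, 0, 0, 0],
  [78, 0, 0, 0.64, 0, 0, 0],
  [78, 0, 0, 0.64, 0, 0, 0],
])

```text
time_s: 32.05
position: [0.534, -0.0038, 0.009]
tcp_rot: [[0.995, 0.103, 0.001], [0.103, -0.995, -0.0], [0.001, 0.0, -1.0]]
force: [0.2, -0.3, -0.7]
opening: 0.897
grasp_force: 0.0
```

Call:
drive_tool([
  [66, 0, 0, 0, 0, 0, 0],
  [58, 0, 0, 0, 0, 0, 0],
  [50, 0, 0, 0, 0, 0, 0],
  [50, 0, 0, 0, 0, 0, 0],
  [50, 0, 0, 0, 0, 0, 0],
  [50, 0, 0, 0, 0, 0, 0],
])

```text
time_s: 32.65
position: [0.5336, -0.0035, 0.0086]
tcp_rot: [[0.995, 0.103, 0.0], [0.103, -0.995, 0.0], [0.0, -0.0, -1.0]]
force: [-0.8, 1.4, 4.3]
opening: 0.692
grasp_force: 30.0
```

Call:
drive_tool([
  [50, 0, 0, -0.02, 0, 0, 0],
  [50, 0, 0, -0.05, 0, 0, 0],
  [50, 0, 0, -0.15, 0, 0, 0],
  [50, 0, 0, -0.35, 0, 0, 0],
  [50, 0, 0, -0.6, 0, 0, 0],
  [50, 0, 0, -0.85, 0, 0, 0],
  [50, 0, 0, -0.96, 0, 0, 0],
  [50, 0, 0, -0.96, 0, 0, 0],
])

```text
time_s: 33.45
position: [0.5347, -0.004, 0.1261]
tcp_rot: [[0.995, 0.103, 0.005], [0.103, -0.995, -0.001], [0.005, 0.002, -1.0]]
force: [-0.8, 0.6, -7.5]
opening: 0.687
grasp_force: 30.0
```

Call:
drive_tool([
  [50, -0.01, -0.2, 0, 0, 0, 0],
  [50, -0.02, -0.5, 0, 0, 0, 0],
  [50, -0.036, -0.85, 0, 0, 0, 0],
  [50, -0.036, -0.85, 0, 0, 0, 0],
])

```text
time_s: 33.85
position: [0.5148, 0.1018, 0.1222]
tcp_rot: [[0.994, 0.107, -0.006], [0.107, -0.994, 0.002], [-0.006, -0.003, -1.0]]
force: [-0.8, -1.0, -6.9]
opening: 0.69
grasp_force: 30.0
```

Call:
drive_tool([
  [50, -0.02, -0.4, 0, 0, 0, 0],
  [50, -0.036, -0.7, 0, 0, 0, 0],
  [50, -0.036, -0.85, 0, 0, 0, 0],
])

```text
time_s: 34.15
position: [0.5015, 0.2004, 0.1223]
tcp_rot: [[0.994, 0.105, -0.004], [0.105, -0.994, 0.0], [-0.004, -0.001, -1.0]]
force: [0.2, -0.8, -7.2]
opening: 0.689
grasp_force: 30.0
```

Call:
drive_tool([
  [50, -0.02, -0.4, 0, 0, 0, 0],
  [50, -0.036, -0.7, 0, 0, 0, 0],
  [50, -0.036, -0.85, 0, 0, 0, 0],
])

```text
time_s: 34.45
position: [0.487, 0.3016, 0.1222]
tcp_rot: [[0.994, 0.105, -0.003], [0.105, -0.994, -0.0], [-0.003, -0.0, -1.0]]
force: [0.3, -0.4, -6.7]
opening: 0.69
grasp_force: 30.0
```

Call:
drive_tool([
  [50, -0.02, -0.4, 0, 0, 0, 0.03],
  [50, -0.036, -0.7, 0, 0, 0, 0.078],
  [50, -0.036, -0.85, 0, 0, 0, 0.078],
  [50, -0.036, -0.85, 0, 0, 0, 0.078],
  [50, -0.036, -0.85, 0, 0, 0, 0.078],
  [50, -0.036, -0.85, 0, 0, 0, 0.078],
  [50, -0.036, -0.85, 0, 0, 0, 0.078],
  [50, -0.036, -0.85, 0, 0, 0, 0.078],
])

```text
time_s: 35.25
position: [0.4745, 0.3993, 0.1235]
tcp_rot: [[1.0, -0.015, -0.0], [-0.015, -1.0, -0.0], [-0.0, 0.0, -1.0]]
force: [0.1, -0.4, -7.0]
opening: 0.685
grasp_force: 30.0
```

```bash
python3 - <<'E'
from h import *
d=look("wM"); s=d["st"]; p=np.array(s["position"]);T=np.array(s["tcp_rot"]);print(np.round(p,4),np.degrees(np.arctan2(T[1,0],T[0,0])),s["opening"]*87,np.round(s["force"],1))
W=cloud(d).reshape(-1,3); L=(W-p)@T
def st(n,m): print(n,m.sum(),"x",np.nanpercentile(L[m,0],[50,99.5]).round(4),"y",np.nanpercentile(L[m,1],[.5,99.5]).round(4),"z",W[m,2].mean())
b=(abs(L[:,1])<.06)&(L[:,0]>0)
st("stone",b&(W[:,2]>p[2]+.012)&(W[:,2]<p[2]+.026)&(L[:,0]<.11)&(abs(L[:,1])<.034)&(L[:,0]>.02))
st("stop",b&(W[:,2]>.018)&(W[:,2]<.027)&(L[:,0]<.14)); st("wood",b&(W[:,2]>.009)&(W[:,2]<.015)&(L[:,0]<.14))
E
```

```text
[0.4746 0.3995 0.1236] -0.8579241533047257 59.907794151718086 [ 0.2  1.1 -7.2]
stone 29594 x [0.0585 0.0899] y [-0.0284  0.0305] z 0.14272131547596884
stop 1799 x [0.1122 0.1181] y [-0.0324  0.0324] z 0.021770773549073353
wood 163 x [0.1117 0.1175] y [-0.0369  0.037 ] z 0.011844251957486986
```

Call:
drive_tool([
  [50, 0, -0.008, 0.3, 0, 0, 0],
  [50, 0, -0.008, 0.55, 0, 0, 0],
  [50, 0, -0.008, 0.67, 0, 0, 0],
  [50, 0, -0.008, 0.67, 0, 0, 0],
  [50, 0, -0.008, 0.67, 0, 0, 0],
])

```text
time_s: 35.8
position: [0.4751, 0.4016, 0.0437]
tcp_rot: [[1.0, -0.014, 0.001], [-0.014, -1.0, 0.001], [0.001, -0.001, -1.0]]
force: [1.1, -0.6, -6.8]
opening: 0.688
grasp_force: 30.0
```

Call:
drive_tool([
  [50, 0, 0, 0.03, 0, 0, 0],
  [50, 0, 0, 0.06, 0, 0, 0],
  [50, 0, 0, 0.09, 0, 0, 0],
  [50, 0, 0, 0.12, 0, 0, 0],
  [50, 0, 0, 0.15, 0, 0, 0],
  [50, 0, 0, 0.16, 0, 0, 0],
  [50, 0, 0, 0.16, 0, 0, 0],
  [50, 0, 0, 0.16, 0, 0, 0],
])

```text
time_s: 36.6
position: [0.4743, 0.4013, 0.0239]
tcp_rot: [[1.0, -0.014, 0.0], [-0.014, -1.0, 0.0], [0.0, -0.0, -1.0]]
force: [-0.2, -1.0, -7.6]
opening: 0.686
grasp_force: 30.0
```

Call:
drive_tool([
  [50, 0, 0, 0.005, 0, 0, 0],
  [50, 0, 0, 0.01, 0, 0, 0],
  [50, 0, 0, 0.015, 0, 0, 0],
  [50, 0, 0, 0.017, 0, 0, 0],
  [50, 0, 0, 0.017, 0, 0, 0],
])

```text
time_s: 37.1
position: [0.4742, 0.4013, 0.0219]
tcp_rot: [[1.0, -0.014, -0.0], [-0.014, -1.0, -0.0], [-0.0, 0.0, -1.0]]
force: [-0.5, -0.1, -7.0]
opening: 0.687
grasp_force: 30.0
```

Call:
drive_tool([
  [50, 0, 0.004, 0.003, 0, 0, 0],
  [50, 0, 0.007, 0.005, 0, 0, 0],
  [50, 0, 0.007, 0.007, 0, 0, 0],
  [50, 0, 0.007, 0.007, 0, 0, 0],
])

```text
time_s: 37.5
position: [0.4742, 0.4004, 0.021]
tcp_rot: [[1.0, -0.014, -0.0], [-0.014, -1.0, 0.0], [-0.0, -0.0, -1.0]]
force: [0.6, -0.7, -7.2]
opening: 0.687
grasp_force: 30.0
```

Call:
drive_tool([
  [50, 0, 0, 0.002, 0, 0, 0],
  [50, 0, 0, 0.004, 0, 0, 0],
  [50, 0, 0, 0.004, 0, 0, 0],
])

```text
time_s: 37.8
position: [0.4743, 0.4005, 0.0207]
tcp_rot: [[1.0, -0.014, 0.0], [-0.014, -1.0, 0.0], [0.0, -0.0, -1.0]]
force: [-0.4, -0.5, -5.9]
opening: 0.683
grasp_force: 30.0
```

Call:
drive_tool([
  [50, 0, 0, 0.002, 0, 0, 0],
  [50, 0, 0, 0.004, 0, 0, 0],
  [50, 0, 0, 0.004, 0, 0, 0],
])

```text
time_s: 38.1
position: [0.4743, 0.4005, 0.0206]
tcp_rot: [[1.0, -0.014, 0.0], [-0.014, -1.0, 0.0], [0.0, -0.0, -1.0]]
force: [-0.8, -0.9, -1.3]
opening: 0.687
grasp_force: 30.0
```

Weight is nearly all taken, so one small press more, then release and lift.

Call:
drive_tool([
  [50, 0, 0, 0.002, 0, 0, 0],
  [50, 0, 0, 0.002, 0, 0, 0],
  [62, 0, 0, 0.002, 0, 0, 0],
  [66, 0, 0, 0.002, 0, 0, 0],
  [72, 0, 0, 0.002, 0, 0, 0],
  [72, 0, 0, 0, 0, 0, 0],
  [72, 0, 0, -0.1, 0, 0, 0],
  [72, 0, 0, -0.5, 0, 0, 0],
])

```text
time_s: 38.9
position: [0.4709, 0.3984, 0.0764]
tcp_rot: [[1.0, -0.014, -0.01], [-0.014, -1.0, -0.006], [-0.01, 0.006, -1.0]]
force: [0.6, -0.7, -0.4]
opening: 0.82
grasp_force: 0.0
```

Call:
drive_tool([
  [72, -0.4, 0, -1, 0, 0, 0],
  [72, -0.4, 0, -1, 0, 0, 0],
  [72, -0.4, 0, -1, 0, 0, 0],
  [72, -0.4, 0, -1, 0, 0, 0],
  [72, -0.4, 0, -1, 0, 0, 0],
  [72, -0.4, 0, -1, 0, 0, 0],
  [72, -0.4, 0, -1, 0, 0, 0],
])

```text
time_s: 39.6
position: [0.4259, 0.4005, 0.1984]
tcp_rot: [[1.0, -0.014, -0.003], [-0.014, -1.0, -0.002], [-0.003, 0.002, -1.0]]
force: [0.2, 0.8, -1.0]
opening: 0.824
grasp_force: 0.0
```

Call:
drive_tool([
  [72, 0, 0.85, -0.9, 0, 0, 0],
  [72, 0, 0.85, -0.9, 0, 0, 0],
  [72, 0, 0.85, -0.9, 0, 0, 0],
  [72, 0, 0.85, -0.9, 0, 0, 0],
  [72, 0, 0.85, -0.9, 0, 0, 0],
  [72, 0, 0.85, -0.9, 0, 0, 0],
  [72, 0, 0.85, -0.9, 0, 0, 0],
])

```text
time_s: 40.3
position: [0.424, 0.2995, 0.3061]
tcp_rot: [[1.0, -0.013, -0.004], [-0.013, -1.0, -0.001], [-0.004, 0.001, -1.0]]
force: [-0.5, -0.3, -0.5]
opening: 0.828
grasp_force: 0.0
```

```bash
python3 - <<'E'
from h import *
d=look("wN"); s=d["st"]; print(s["time_s"],np.round(s["position"],4))
print("s180",rectz(d,.036,.044,.33,.62,.34,.46)); print("h180",rectz(d,.008,.027,.33,.62,.34,.46))
print("s150",rectz(d,.026,.034,.42,.66,.14,.25)); print("h150",rectz(d,.005,.02,.42,.66,.14,.25))
for n in("scene","side"):
    e=cap(n); cv2.imwrite(f"pics/{n}9.png",e["color"])
    print(n,"s125",rectz(e,.021,.027,.38,.6,-.27,-.15),"s100",rectz(e,.016,.022,.38,.55,-.45,-.34))
cv2.imwrite("pics/wN.png",d["color"])
E
```

```text
40.35 [0.4241 0.2996 0.3064]
s180 (8955, np.float64(0.0399), ((474.77899169921875, 399.3891906738281), (60.538883209228516, 179.76319885253906), 89.3235092163086))
h180 (4101, np.float64(0.0172), ((474.88409423828125, 399.123779296875), (74.21411895751953, 235.8900909423828), 89.13814544677734))
s150 (6165, np.float64(0.0299), ((535.7191162109375, 193.6002960205078), (50.59005355834961, 138.36624145507812), 87.32166290283203))
h150 (2097, np.float64(0.0118), ((524.5108642578125, 193.770263671875), (62.577816009521484, 168.1685333251953), 87.47018432617188))
scene s125 (369, np.float64(0.0236), ((486.74462890625, -200.0033721923828), (127.63314819335938, 40.70067596435547), 14.611202239990234)) s100 (171, np.float64(0.0187), ((464.2272644042969, -391.20037841796875), (41.79521942138672, 99.94841766357422), 87.64097595214844))
side s125 (154, np.float64(0.0224), ((489.0027770996094, -198.08148193359375), (123.60150146484375, 42.47735595703125), 14.115614891052246)) s100 0
```

View pics/scene9.png

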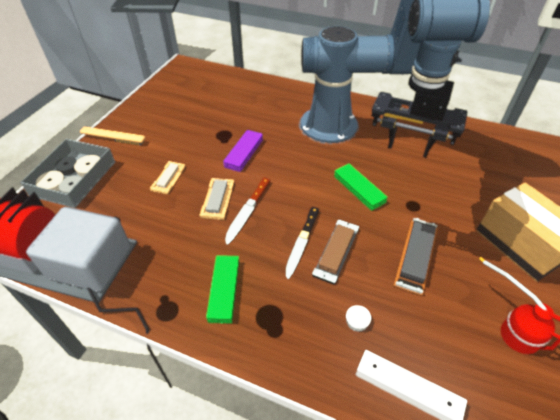

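The final picture shows each stone in its own place: 100 at (167,177), 125 at (217,197), 150 at (337,250) and 180 at (418,253). The knives haven't moved and the arm is clear, so I'm handing in.

```bash
python3 -c "
from h import *
print(order.hand_in())"
```

```text
the job is handed in; nothing more can be done
None
```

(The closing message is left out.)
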